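# Set the terrace bar's tools on their pads

### The job

Set up the bar for service: put the copper mug, the shot glass, the muddler and the reamer each on the black rubber pad that is cut to its shape, centred and lined up with the pad, the mug and the shot glass standing upright, the mug's handle over its pad's tab and the reamer's head over the wide end of its pad (the muddler may point either way). Do not shift the bowl of limes or the cherry jar.

Things in the scene. Friction and masses are not known exactly. Their poses are not given: they have to be found in the camera images.
- mug: Straight-sided copper mug standing upright, open at the top: outer diameter 62 mm (tapering to 56 mm in the lowest 12 mm), 80 mm high, wall 3 mm, about 0.22 kg. Origin: centre of the round body's underside. z up; +x points to its brass handle, a loop 8 mm thick that reaches out to 58 mm from the origin at heights of 16 to 70 mm.
- shot_glass: Frosted whitish acrylic shot glass standing upright, open at the top: 44 mm outer diameter at the rim, 40 mm at the foot, 60 mm high, wall 3 mm, about 60 g. Origin: centre of its underside. z up.
- muddler: Bamboo muddler lying flat: a straight pale square bar 180 mm long (x), 26 mm wide (y), 26 mm high (z), with thin brown rings, about 0.1 kg. Both ends are alike. Origin: centre of its underside. x along its length.
- reamer: Lime-green plastic citrus reamer lying flat, 150 mm long, about 70 g. Origin: on the underside, on the line where handle meets head (20 mm from mid-length, towards the head). x along its length: the flat-bottomed handle runs from x = -95 to 0 mm, 24 mm wide (y) and 22 mm high (z); the ribbed pointed head runs from x = 0 to +55 mm, 40 mm wide and 40 mm high at its base. z up.
- mug_pad: Black rubber pad, 5 mm thick, fixed to the counter: a disc of 80 mm diameter with a straight tab 30 mm wide on one side, 110 mm long in all. Origin: underside, middle of its length. +x points to the tab; the disc's centre is at x = -15 mm, the tab ends at x = +55 mm. The mug's round body belongs on the disc's centre with its handle (the mug's +x) along the pad's +x.
- shot_pad: Black rubber pad for the shot glass, fixed to the counter: a plain disc of 58 mm diameter, 5 mm thick. Origin: centre of its underside.
- muddler_pad: Black rubber pad for the muddler, fixed to the counter: a plain bar 200 mm long (x), 46 mm wide (y), 5 mm thick. Origin: centre of its underside. Either way round will do.
- reamer_pad: Black rubber pad for the reamer, fixed to the counter, 5 mm thick, 170 mm long: a strip 40 mm wide from x = -85 to about +8 mm, then a wider part of 64 mm with a round end up to x = +85 mm. Origin: underside, middle of its length. +x points to the wide end. The reamer's head belongs over the wide end: reamer's +x along the pad's +x, reamer's origin at x = +20 mm, y = 0 in this frame.
- lime_bowl: White ceramic bowl with three limes, 112 mm across and about 65 mm high, loose; a bystander to leave where it is. Origin: centre of its underside.
- cherry_jar: Amber glass jar with a steel cap, 66 mm across and 95 mm high, loose; a bystander to leave where it is. Origin: centre of its underside.
Things that resemble listed ones, but are neither listed nor needed, are in the scene too. Of the things shaped like the muddler, the wooden one is meant. There is more than one size of the reamer; the job needs the smaller.

How it is judged:
By the outcome, as a careful person would: the job done as asked, in the order asked, and still so for the second after the job is handed in, with the robot touching nothing.
It also fails if it takes over 112 s, if anything falls off the work surface, if the arm or the gripper's body presses on something with over 40 N, if the wrist force passes 120 N, or if a joint passes its speed limit or range.

### The arm

A 6-joint arm with a two-finger parallel gripper is mounted at the origin on the work surface. World frame = base frame: x ahead of the robot, y to its left, z up, the work surface at z = 0. Lengths are in m, angles in degrees, forces in N, time in s.
With the tool pointing down it reaches from about 0.375 to 0.9 m from the base axis. Payload 3.1 kg.
Tool frame: the origin (TCP) lies at the very end of the fingers, on their centre line; the grasp point (between the pads) lies 19 mm behind it; z points along the fingers, y is the line along which they close (so a half turn about z gives the same grasp; the last joint's range is limited). The gripper opens to 87 mm and grips with 3 to 60 N. Pads are 19 mm wide; open, the fingers measure 117 mm over their backs; the gripper's body (75 mm by 190 mm) begins 51 mm behind the grasp point.
Start: joints at [-85.056, 30.224, 82.088, -0, 67.689, -10.227], TCP at [0.164, -0.603, 0.191] pointing down, gripper open.
Joint ranges: [-176.69, 176.69], [-43.24, 126.21], [12.49, 139.97], [-82, 262], [0, 151.66], [-163.58, 163.58]. Speed limits (degrees/s): [159.86, 159.86, 180, 180, 180, 180].

### API

Orientations are given as a 3x3 rotation matrix whose columns are the frame's x, y, z axes.
In Python, from rig import bot gives the robot as it stands.
- The arm moves only by the tool move_arm, never from a script. Its argument "increments" is a list of rows, each an object with "xyz": the shift along the tool's x, y, z in mm, a list of three; "roll": the turn about the tool's z in rad; "grip": the opening in per cent of the stroke, from 0 (shut) to 100 (fully open). A call has 1 to 5 rows; each row shifts and turns the commanded pose from where the row before left it, along the tool's axes as they then stand; what a row does not reach is not made up. A row lasts 1/12 s, in which the tool goes at most 41.7 mm and 7.16 degrees, less where a joint would pass 70% of its speed; a pose out of reach is approached as far as the arm can. A call is refused whole if a number of a shift passes 41.7 or a number of a turn 0.125, either way. A call with a gripper value outside its range is refused whole. The fingers move at their own pace and stop on an object; the grip force is fixed at half the most. Time passes only in rows, so rows that do not move let the fingers close. It gives the time, the measured TCP pose, the force, the opening and the grip force at its end, in the units of the state.
- bot.read_state(): the state, without advancing time (a new reading comes with each control period).
- bot.capture(name): name is "side" or "top"; returns (picture, depth): 480x640x3 uint8, red, green, blue; 480x640 float32, m along the optical axis (not along the pixel's ray), 0 where there is no reading.
- bot.camera_model(name): a dict with "intrinsics" (3x3 intrinsics, pixels), "rvec" (rotation vector, rad) and "tvec" (3), from world to camera coordinates, as OpenCV has them. Camera axes: x right, y down, z forward; pixel columns grow to the right and rows downward; lengths in m; the calibration is good to about 2 mm. A picture is of the moment at which its call begins. camera_model takes no time and is no camera call.
- bot.hand_in(): hands the job in; it is judged then, once.
Trained networks look in the newest picture that a camera, given by its name, has taken for a name from the list of things; names that differ only in an ending like _2 or _b are one class to them, and where a whole thing is asked for, a point or a joint stands for the part that bears it (a point fixed in the world has none). Each returns a list of dicts, best first, with "conf" (0 to 1); they miss things now and then, are a little off and sometimes report something else, mostly with a low value. They report only what shows in the picture. A call takes as long as a camera call. They do not tell look-alikes from the thing itself.
- bot.spot_in(label, camera): "at" ([x, y, z] in m, in the coordinates of the camera as it stood for that picture, good to about 4 mm: the middle of the surface that is visible of it).
- bot.trace(label, camera): "mask" (480x640 bool, what is visible of it).
The state is a dict: "time_s": time; "joint_positions": joint angles; "qvel": joint speeds; "tau": joint torques, N m; "position": TCP position; "tcp_rot": TCP orientation; "force": force on the tool from outside, world axes, zero at the start; "moment": the same for the moment, N m; "opening": opening from 0.0 (shut) to 1.0 (fully open); "grasp_force": force on a finger pad.
Only numpy, scipy, OpenCV 4.12 (cv2) and the standard library are available. Lean on these libraries where they do the work, as an engineer would, in place of code of your own. Each camera call takes 0.05 s, during which the arm holds its last target. There are 200 camera calls.

## Working session

There is one attempt and no reset: what is moved stays moved. The work goes in short steps, Python scripts to look and compute and a tool call to move; the robot and the scene stay as the last step left them, time stands still between calls to the robot, and variables do not carry over. Pictures are saved under pics/ and viewed, at most 14 in all, crops included, and the job is handed in when it is done.

Besides the shell and the picture viewer there is one more tool, called after "Request:" by a JSON object that holds its "op" and its "data", one argument or row to a line. move_arm: Moves the arm, as the interface text tells. Its arguments: {"type":"object","properties":{"increments":{"type":"array"}},"required":["increments"]}

```bash
mkdir -p pics; ls; python3 - <<'E'
from rig import bot
import cv2,numpy as np
print(bot.read_state())
for n in("top","side"):
    p,d=bot.capture(n); cv2.imwrite(f"pics/{n}0.png",p[:,:,::-1]); np.savez(f"{n}0.npz",p=p,d=d)
    m=bot.camera_model(n); R=cv2.Rodrigues(np.array(m["rvec"],float))[0]
    print(n,m["intrinsics"],-R.T@np.array(m["tvec"],float).ravel(),R)
E
```

```text
pics
{'time_s': 0.0, 'joint_positions': array([-8.50567500e+01,  3.02771154e+01,  8.21568658e+01, -5.24668741e-04,
        6.76888595e+01, -1.02277049e+01]), 'qvel': array([-0.0356592 , -0.06309676,  0.01495962,  0.15145923,  0.04542618,
       -0.05750263]), 'tau': array([ 2.14809996e-03, -4.40027189e+01, -1.76596212e+01,  6.34052069e-02,
        5.82820375e-02, -1.52560065e-04]), 'position': array([ 0.16351356, -0.60240036,  0.18968889]), 'tcp_rot': array([[ 9.65148406e-01,  2.61703107e-01, -1.93183991e-04],
       [ 2.61702913e-01, -9.65146116e-01,  2.13526683e-03],
       [ 3.72355186e-04, -2.11140619e-03, -9.99997702e-01]]), 'force': array([ 0.44429233, -0.76274504,  0.1908913 ]), 'moment': array([-0.02079576,  0.02735096, -0.01628717]), 'grasp_force': 0.0, 'opening': 0.9980212483491696}
top [[563.48246942   0.         316.74882833]
 [  0.         563.48246942 239.44780803]
 [  0.           0.           1.        ]] [ 0.339964   -0.01976241  1.49344338] [[-0.01462481 -0.99978357 -0.01479624]
 [-0.99406036  0.01613392 -0.10762761]
 [ 0.10784304  0.01313432 -0.99408117]]
side [[490.48924761   0.         314.37953837]
 [  0.         490.48924761 236.98181951]
 [  0.           0.           1.        ]] [0.20949996 0.75212873 0.76285714] [[-0.93858314 -0.34485718 -0.01162854]
 [-0.22576987  0.63925593 -0.73510532]
 [ 0.26093996 -0.68733208 -0.67785319]]
```

View pics/top0.png

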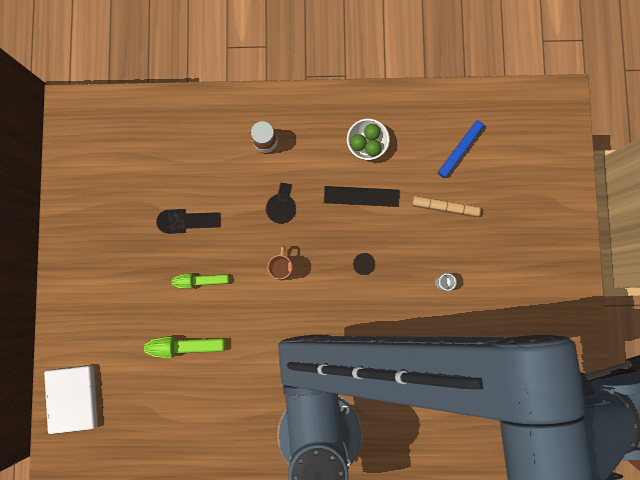

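View pics/side0.png

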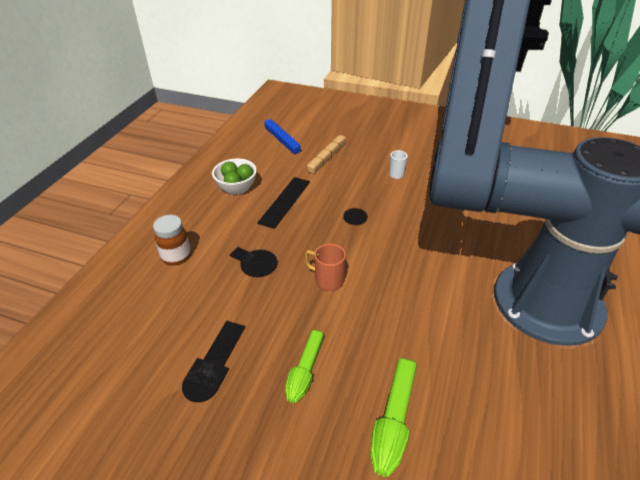

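The top view shows these things, with image up as +x and image left as +y:

| Thing | Pixel |
|---|---|
| Mug | (281,264) |
| Shot glass | (447,282) |
| Mug pad | (282,205) |
| Shot pad | (364,264) |
| Muddler pad | (361,196) |
| Reamer pad | (188,221) |
| Cherry jar | (263,137) |
| Lime bowl | (369,140) |

Two kinds have candidates to tell apart:
- **Muddlers:** wooden with rings at (447,206), blue at (462,149). The wooden one fits.
- **Reamers:** about 58 px long at (200,281), about 82 px long at (187,346). The smaller at (200,281) fits.

Next I fit the known shapes to the masks in both cameras.

```bash
cat > h.py <<'E'
from rig import bot
import cv2, numpy as np
from scipy.optimize import minimize
S=4
def cyl(r0,r1,z0,z1,cx=0,cy=0):
    a=np.linspace(0,2*np.pi,32,endpoint=False); c,s=np.cos(a),np.sin(a)
    return np.vstack([np.c_[cx+r0*c,cy+r0*s,0*a+z0],np.c_[cx+r1*c,cy+r1*s,0*a+z1]])
def box(x0,x1,w,z0,z1): return np.array([[x,y,z] for x in(x0,x1) for y in(-w/2,w/2) for z in(z0,z1)],float)
def head(): # ribbed pointed head
    a=np.linspace(0,2*np.pi,24); P=[]
    for x,r in((0,20),(20,19),(38,13),(50,6),(55,2)): P.append(np.c_[0*a+x,r*np.cos(a),20+r*np.sin(a)])
    return np.vstack(P)
SH={"mug":[np.vstack([cyl(28,31,0,12),cyl(31,31,12,80)]),box(28,58,8,16,70)],
"shot_glass":[cyl(20,22,0,60)],"muddler":[box(-90,90,26,0,26)],"reamer":[box(-95,0,24,0,22),head()],
"mug_pad":[cyl(40,40,0,5,-15),box(-15,55,30,0,5)],"shot_pad":[cyl(29,29,0,5)],"muddler_pad":[box(-100,100,46,0,5)],
"reamer_pad":[box(-85,8,40,0,5),np.vstack([box(8,53,64,0,5),cyl(32,32,0,5,53)])],
"lime_bowl":[cyl(30,56,0,50)],"cherry_jar":[cyl(33,33,0,95)]}
CAM={n:bot.camera_model(n) for n in("top","side")}
def proj(n,P):
    m=CAM[n]; return cv2.projectPoints(np.asarray(P,float).reshape(-1,3),np.array(m["rvec"],float),np.array(m["tvec"],float),np.array(m["intrinsics"],float),None)[0].reshape(-1,2)
def render(n,lab,p,z=0,off=(0,0)):
    t=np.radians(p[2]); R=np.array([[np.cos(t),-np.sin(t),0],[np.sin(t),np.cos(t),0],[0,0,1]])
    im=np.zeros((480*S,640*S),np.uint8)
    for P in SH[lab]:
        q=proj(n,(P@R.T+[p[0],p[1],z])/1000)
        h=cv2.convexHull((((q+.5)*S-.5)*16).astype(np.int32)); cv2.fillConvexPoly(im,h,1,shift=4)
    return im
def fit(lab,masks,p0,z=0):
    M={n:cv2.resize(m.astype(np.uint8),None,fx=S,fy=S,interpolation=cv2.INTER_NEAREST) for n,m in masks.items()}
    def cost(p):
        c=0
        for n,m in M.items():
            r=render(n,lab,p,z); c+=1-(r&m).sum()/max((r|m).sum(),1)
        return c/len(M)
    best=None
    for th in ([p0[2]] if len(p0)>2 else range(0,360,60)):
        x0=np.array([p0[0],p0[1],th],float)
        r=minimize(cost,x0,method="Nelder-Mead",options=dict(initial_simplex=x0+np.array([[0,0,0],[12,0,0],[0,12,0],[0,0,25]]),xatol=.1,fatol=1e-4,maxiter=150))
        if best is None or r.fun<best.fun: best=r
    return best.x,best.fun
def ground(n,mask,z):
    m=CAM[n]; R=cv2.Rodrigues(np.array(m["rvec"],float))[0]; C=-R.T@np.array(m["tvec"],float).ravel()
    v,u=np.argwhere(mask).mean(0); d=R.T@np.linalg.inv(np.array(m["intrinsics"],float))@[u,v,1]
    return (C+d*(z-C[2])/d[2])*1000
E
python3 - <<'E'
from h import *
px={"mug":(281,264),"shot_glass":(447,282),"muddler":(447,206),"reamer":(200,281),"mug_pad":(282,205),"shot_pad":(364,264),"muddler_pad":(361,196),"reamer_pad":(188,221),"lime_bowl":(369,140),"cherry_jar":(263,137)}
for n in CAM: bot.capture(n)
pic=np.load("top0.npz")["p"]
save={}
for l in px:
    ms={};
    T=[t for t in bot.trace(l,"top") if np.hypot(*(np.argwhere(t["mask"]).mean(0)[::-1]-px[l]))<14]
    h=max(P[:,2].max() for P in SH[l])/1000
    if not T: print(l,"no top"); continue
    ms["top"]=T[0]["mask"]; g=ground("top",ms["top"],h*.6)
    s=proj("side",[g[0]/1e3,g[1]/1e3,h/2])[0]
    Q=[t for t in bot.trace(l,"side") if np.hypot(*(np.argwhere(t["mask"]).mean(0)[::-1]-s))<25]
    if Q: ms["side"]=Q[0]["mask"]
    x,f=fit(l,ms,g[:2]); print(l,x.round(1),round(f,3),[(n,int(m.sum()),fit(l,{n:m},x)[0].round(1)) for n,m in ms.items()])
    save[l]=x
np.savez("fit0.npz",**save)
p=np.load("top0.npz")["p"][:,:,::-1]
cv2.imwrite("pics/crop.png",np.hstack([cv2.resize(p[110:230,400:500],(400,480),interpolation=2),cv2.resize(p[260:380,135:235],(400,480),interpolation=2)]))
print(bot.read_state()["time_s"])
E
```

```text
mug no top
shot_glass [ 383.9 -328.4   70.8] 0.134 [('top', 258, array([ 382.7, -328.7,   71.9])), ('side', 383, array([ 384. , -328.5,   59.4]))]
muddler [ 583.8 -342.    79.8] 0.165 [('top', 752, array([ 583.4, -342.6,   78.7])), ('side', 528, array([ 584.6, -342.2,   80.9]))]
reamer [397.4 331.6  92.3] 0.096 [('top', 637, array([397.3, 330.9,  91.8])), ('side', 1322, array([397.7, 333.1,  92.5]))]
mug_pad [603.1  93.9 347.8] 0.062 [('top', 854, array([602.1,  94. , 350.9])), ('side', 949, array([603.8,  93.9, 346.3]))]
shot_pad [ 435.7 -121.9  108.6] 0.063 [('top', 370, array([ 435.7, -121.9,  116.9])), ('side', 335, array([ 435.4, -121.8,  123.3]))]
muddler_pad [ 617.5 -120.3   86.3] 0.053 [('top', 1301, array([ 617.1, -119.8,   86.1])), ('side', 975, array([ 617.6, -120.3,   86.3]))]
reamer_pad [558.9 345.6  90.8] 0.053 [('top', 1164, array([558.3, 345.5,  91.1])), ('side', 2272, array([560.1, 346.3,  91.1]))]
lime_bowl [ 759.7 -136.6    9.3] 0.051 [('top', 1417, array([ 759.8, -137.5,   29.7])), ('side', 1210, array([ 759.9, -135.3,    9. ]))]
cherry_jar [771.4 137.   68.2] 0.13 [('top', 660, array([768. , 135.2,  83.5])), ('side', 1427, array([774.2, 135.2,  49.9]))]
1.15
```

View pics/crop.png

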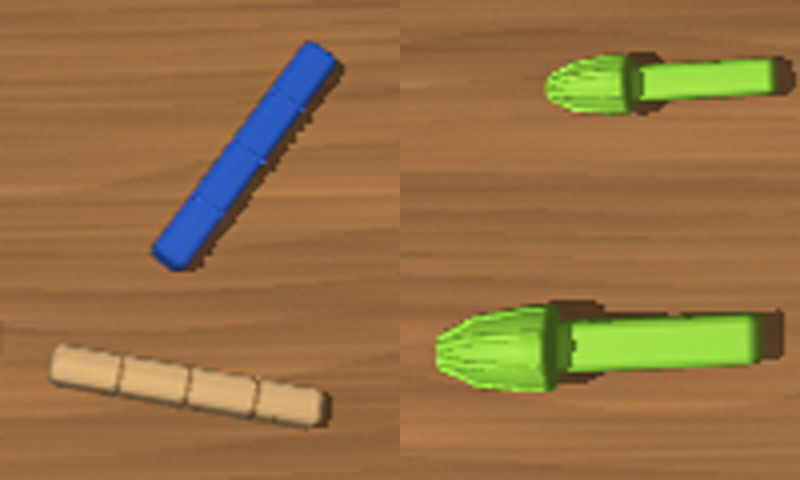

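The crop confirms both choices: the wooden ringed bar with brown rings (left panel, lower), and the smaller reamer (right panel, upper) with its head pointing left (+y). The mug wasn't found from above, so I look for it again.

```bash
python3 - <<'E'
from h import *
ms={}
for n in CAM:
    bot.capture(n)
    T=bot.trace("mug",n)
    print(n,[(round(t["conf"],2),int(t["mask"].sum()),np.argwhere(t["mask"]).mean(0)[::-1].round()) for t in T])
    if T: ms[n]=T[0]["mask"]
# colour mask fall-back in top: copper/brass inside the window, raised by depth
p,d=bot.capture("top")
m=CAM["top"]; K=np.array(m["intrinsics"]); R=cv2.Rodrigues(np.array(m["rvec"],float))[0]
v,u=np.mgrid[:480,:640]; X=np.stack([(u-K[0,2])/K[0,0]*d,(v-K[1,2])/K[1,1]*d,d],-1)-np.array(m["tvec"],float).ravel()
W=X@R
q=(W[...,2]>.008)&(np.hypot(u-281,v-262)<30)&(d>0); print(q.sum())
q2=q&(W[...,2]>.072); print("rim",W[q2].mean(0),W[q2].min(0),W[q2].max(0))
for k,mm in (("depth",{"top":q}),("trace",ms),("both",{"top":q,"side":ms.get("side")} if "side" in ms else {"top":q})):
    if not mm: continue
    print(k,fit("mug",mm,ground("top",q,.05)[:2]))
E
```

```text
top [(0.56, 544, array([280., 266.]))]
side [(0.91, 1431, array([328., 266.]))]
288
rim [0.42694874 0.09480579 0.07881548] [0.3952484  0.0644338  0.07205924] [0.46848095 0.12523606 0.08614989]
depth (array([426.20040165,  94.93148244,  -8.27657779]), np.float64(0.5318316412859561))
trace (array([426.42654185,  94.95063897, -10.83223984]), np.float64(0.08290123016583567))
both (array([426.32688966,  94.98269521,  -9.14886208]), np.float64(0.31480473015356736))
```

Request:
{"op": "move_arm", "data": {
  "increments": [
    {"xyz":[40,-10,0],"roll":0},
    {"xyz":[40,-10,0],"roll":0},
    {"xyz":[40,-10,0],"roll":0},
    {"xyz":[40,-10,0],"roll":0},
    {"xyz":[40,-10,0],"roll":0}
  ]
}}

```text
schema error: expected keys xyz, roll, grip
```

```bash
cat > plan.py <<'E'
# usage: python3 plan.py grip x,y,z[,phi] ...   (mm, deg; phi = world angle of tool x)
import sys,json,numpy as np
from rig import bot
s=bot.read_state(); R=s["tcp_rot"]; p=s["position"]*1000; phi=np.degrees(np.arctan2(R[1,0],R[0,0]))
print("t",round(s["time_s"],2),"at",p.round(1),"phi",round(phi,1),"op",round(s["opening"]*87,1),"F",s["force"].round(1),"gf",round(float(s["grasp_force"]),1),"tilt",R[:2,2].round(3))
g=float(sys.argv[1]); rows=[]
step=38.
for w in sys.argv[2:]:
    w=[float(a) for a in w.split(",")]; t=np.array(w[:3]); f=w[3] if len(w)>3 else phi
    n=max(1,int(np.ceil(max(np.linalg.norm(t-p)/step,abs(f-phi)/6.8))))
    dp=(t-p)/n; df=(f-phi)/n
    for i in range(n):
        c,sn=np.cos(np.radians(phi)),np.sin(np.radians(phi))
        rows.append({"xyz":[round(float(v),1) for v in(c*dp[0]+sn*dp[1],sn*dp[0]-c*dp[1],-dp[2])],"roll":round(float(np.radians(-df)),4),"grip":g}); phi+=df
    p=t
rows.append({"xyz":[0,0,0],"roll":0,"grip":g})
for i in range(0,len(rows),5): print(json.dumps(rows[i:i+5]))
E
python3 plan.py 100 445,-250,190 427,95,190,-11
```

```text
t 1.4 at [ 163.6 -603.2  190.6] phi 15.2 op 86.7 F [ 0.9  0.3 -0.2] gf 0.0 tilt [0. 0.]
[{"xyz": [30.3, -22.3, 0.1], "roll": -0.0, "grip": 100.0}, {"xyz": [30.3, -22.3, 0.1], "roll": -0.0, "grip": 100.0}, {"xyz": [30.3, -22.3, 0.1], "roll": -0.0, "grip": 100.0}, {"xyz": [30.3, -22.3, 0.1], "roll": -0.0, "grip": 100.0}, {"xyz": [30.3, -22.3, 0.1], "roll": -0.0, "grip": 100.0}]
[{"xyz": [30.3, -22.3, 0.1], "roll": -0.0, "grip": 100.0}, {"xyz": [30.3, -22.3, 0.1], "roll": -0.0, "grip": 100.0}, {"xyz": [30.3, -22.3, 0.1], "roll": -0.0, "grip": 100.0}, {"xyz": [30.3, -22.3, 0.1], "roll": -0.0, "grip": 100.0}, {"xyz": [30.3, -22.3, 0.1], "roll": -0.0, "grip": 100.0}]
[{"xyz": [30.3, -22.3, 0.1], "roll": -0.0, "grip": 100.0}, {"xyz": [30.3, -22.3, 0.1], "roll": -0.0, "grip": 100.0}, {"xyz": [7.3, -33.8, -0.0], "roll": 0.0457, "grip": 100.0}, {"xyz": [5.7, -34.1, -0.0], "roll": 0.0457, "grip": 100.0}, {"xyz": [4.2, -34.3, -0.0], "roll": 0.0457, "grip": 100.0}]
[{"xyz": [2.6, -34.4, -0.0], "roll": 0.0457, "grip": 100.0}, {"xyz": [1.0, -34.5, -0.0], "roll": 0.0457, "grip": 100.0}, {"xyz": [-0.5, -34.5, -0.0], "roll": 0.0457, "grip": 100.0}, {"xyz": [-2.1, -34.5, -0.0], "roll": 0.0457, "grip": 100.0}, {"xyz": [-3.7, -34.3, -0.0], "roll": 0.0457, "grip": 100.0}]
[{"xyz": [-5.3, -34.1, -0.0], "roll": 0.0457, "grip": 100.0}, {"xyz": [-6.8, -33.9, -0.0], "roll": 0.0457, "grip": 100.0}, {"xyz": [0, 0, 0], "roll": 0, "grip": 100.0}]
```

Request:
{"op": "move_arm", "data": {
  "increments": [
    {"xyz":[30,-22,0],"roll":0,"grip":100},
    {"xyz":[30,-22,0],"roll":0,"grip":100},
    {"xyz":[30,-22,0],"roll":0,"grip":100},
    {"xyz":[30,-22,0],"roll":0,"grip":100},
    {"xyz":[30,-22,0],"roll":0,"grip":100}
  ]
}}

```text
time_s: 1.82
position: [0.2803, -0.4564, 0.1907]
tcp_rot: [[0.965, 0.261, 0.0], [0.261, -0.965, -0.0], [0.0, 0.0, -1.0]]
force: [0.8, 0.4, 0.1]
opening: 0.995
grasp_force: 0.0
```

Request:
{"op": "move_arm", "data": {
  "increments": [
    {"xyz":[30,-22,0],"roll":0,"grip":100},
    {"xyz":[30,-22,0],"roll":0,"grip":100},
    {"xyz":[30,-22,0],"roll":0,"grip":100},
    {"xyz":[30,-22,0],"roll":0,"grip":100},
    {"xyz":[30,-22,0],"roll":0,"grip":100}
  ]
}}

```text
time_s: 2.23
position: [0.3965, -0.3109, 0.1909]
tcp_rot: [[0.965, 0.261, 0.0], [0.261, -0.965, -0.0], [0.0, 0.001, -1.0]]
force: [-0.0, -0.3, -1.2]
opening: 0.998
grasp_force: 0.0
```

Request:
{"op": "move_arm", "data": {
  "increments": [
    {"xyz":[30,-22,0],"roll":0,"grip":100},
    {"xyz":[30,-22,0],"roll":0,"grip":100},
    {"xyz":[7,-34,0],"roll":0.046,"grip":100},
    {"xyz":[6,-34,0],"roll":0.046,"grip":100},
    {"xyz":[4,-34,0],"roll":0.046,"grip":100}
  ]
}}

```text
time_s: 2.65
position: [0.4366, -0.1492, 0.1907]
tcp_rot: [[0.992, 0.124, 0.0], [0.124, -0.992, -0.0], [0.0, 0.0, -1.0]]
force: [-0.0, -0.8, 0.4]
opening: 1.006
grasp_force: 0.0
```

Request:
{"op": "move_arm", "data": {
  "increments": [
    {"xyz":[3,-34,0],"roll":0.046,"grip":100},
    {"xyz":[1,-34,0],"roll":0.046,"grip":100},
    {"xyz":[0,-34,0],"roll":0.046,"grip":100},
    {"xyz":[-2,-34,0],"roll":0.046,"grip":100},
    {"xyz":[-4,-34,0],"roll":0.046,"grip":100}
  ]
}}

```text
time_s: 3.07
position: [0.4284, 0.0209, 0.191]
tcp_rot: [[0.994, -0.106, 0.001], [-0.106, -0.994, -0.0], [0.001, 0.0, -1.0]]
force: [1.0, -1.0, 0.2]
opening: 0.997
grasp_force: 0.0
```

Request:
{"op": "move_arm", "data": {
  "increments": [
    {"xyz":[-5,-34,0],"roll":0.046,"grip":100},
    {"xyz":[-7,-34,0],"roll":0.046,"grip":100},
    {"xyz":[0,0,0],"roll":0,"grip":100}
  ]
}}

```text
time_s: 3.32
position: [0.4238, 0.0934, 0.1909]
tcp_rot: [[0.982, -0.189, -0.0], [-0.189, -0.982, 0.002], [-0.001, -0.002, -1.0]]
force: [-0.2, -0.4, 0.7]
opening: 1.0
grasp_force: 0.0
```

```bash
python3 plan.py 100 427,95,150,-11 427,95,32
```

```text
t 3.32 at [423.8  93.4 190.9] phi -10.9 op 87.0 F [-0.2 -0.4  0.7] gf 0.0 tilt [-0.     0.002]
[{"xyz": [1.4, -1.1, 20.4], "roll": 0.0007, "grip": 100.0}, {"xyz": [1.4, -1.1, 20.4], "roll": 0.0007, "grip": 100.0}, {"xyz": [0.0, -0.0, 29.5], "roll": -0.0, "grip": 100.0}, {"xyz": [0.0, -0.0, 29.5], "roll": -0.0, "grip": 100.0}, {"xyz": [0.0, -0.0, 29.5], "roll": -0.0, "grip": 100.0}]
[{"xyz": [0.0, -0.0, 29.5], "roll": -0.0, "grip": 100.0}, {"xyz": [0, 0, 0], "roll": 0, "grip": 100.0}]
```

Request:
{"op": "move_arm", "data": {
  "increments": [
    {"xyz":[1.4,-1.1,20],"roll":0,"grip":100},
    {"xyz":[1.4,-1.1,20],"roll":0,"grip":100},
    {"xyz":[0,0,30],"roll":0,"grip":100},
    {"xyz":[0,0,30],"roll":0,"grip":100},
    {"xyz":[0,0,29],"roll":0,"grip":100}
  ]
}}

```text
time_s: 3.73
position: [0.4292, 0.0896, 0.0609]
tcp_rot: [[0.981, -0.193, 0.002], [-0.193, -0.981, -0.0], [0.002, -0.0, -1.0]]
force: [-0.6, 0.1, -0.7]
opening: 0.999
grasp_force: 0.0
```

Request:
{"op": "move_arm", "data": {
  "increments": [
    {"xyz":[0,0,29],"roll":0,"grip":100},
    {"xyz":[0,0,0],"roll":0,"grip":100}
  ]
}}

```text
time_s: 3.9
position: [0.4252, 0.0895, 0.0286]
tcp_rot: [[0.981, -0.194, -0.01], [-0.194, -0.981, 0.0], [-0.01, 0.002, -1.0]]
force: [0.3, -0.2, 0.4]
opening: 0.997
grasp_force: 0.0
```

Request:
{"op": "move_arm", "data": {
  "increments": [
    {"xyz":[0,0,0],"roll":0,"grip":0},
    {"xyz":[0,0,0],"roll":0,"grip":0},
    {"xyz":[0,0,0],"roll":0,"grip":0},
    {"xyz":[0,0,0],"roll":0,"grip":0},
    {"xyz":[0,0,0],"roll":0,"grip":0}
  ]
}}

```text
time_s: 4.32
position: [0.4299, 0.0902, 0.0343]
tcp_rot: [[0.981, -0.195, 0.004], [-0.195, -0.981, 0.0], [0.004, -0.001, -1.0]]
force: [0.7, 2.5, 3.2]
opening: 0.705
grasp_force: 30.1
```

```bash
python3 plan.py 0 427,95,110 587,96,110,-12
```

```text
t 4.32 at [429.9  90.2  34.3] phi -11.2 op 61.4 F [0.7 2.5 3.2] gf 30.1 tilt [0.004 0.   ]
[{"xyz": [-1.9, -2.1, -37.8], "roll": -0.0, "grip": 0.0}, {"xyz": [-1.9, -2.1, -37.8], "roll": -0.0, "grip": 0.0}, {"xyz": [31.3, -6.4, -0.0], "roll": 0.0027, "grip": 0.0}, {"xyz": [31.3, -6.5, -0.0], "roll": 0.0027, "grip": 0.0}, {"xyz": [31.3, -6.6, -0.0], "roll": 0.0027, "grip": 0.0}]
[{"xyz": [31.3, -6.7, -0.0], "roll": 0.0027, "grip": 0.0}, {"xyz": [31.3, -6.8, -0.0], "roll": 0.0027, "grip": 0.0}, {"xyz": [0, 0, 0], "roll": 0, "grip": 0.0}]
```

Request:
{"op": "move_arm", "data": {
  "increments": [
    {"xyz":[0,0,0],"roll":0,"grip":0},
    {"xyz":[0,0,0],"roll":0,"grip":0},
    {"xyz":[0,0,0],"roll":0,"grip":0}
  ]
}}

```text
time_s: 4.57
position: [0.43, 0.0903, 0.0342]
tcp_rot: [[0.981, -0.194, 0.004], [-0.194, -0.981, 0.0], [0.004, -0.001, -1.0]]
force: [0.5, 3.1, 9.7]
opening: 0.713
grasp_force: 30.0
```

```bash
python3 - <<'E'
from h import *
s=bot.read_state(); print(s["position"],s["time_s"],s["qvel"].round(1))
ms={}
for n in CAM:
    p,_=bot.capture(n); cv2.imwrite(f"pics/{n}1.png",p[:,:,::-1])
    T=bot.trace("mug",n); print(n,[(round(t["conf"],2),int(t["mask"].sum())) for t in T])
    if T: ms[n]=T[0]["mask"]
for n in ms: print(n,fit("mug",{n:ms[n]},(427,92,-11)))
s=bot.read_state(); print(s["position"])
E
```

```text
[0.42997873 0.0903039  0.03420526] 4.5667 [-0.   0.   0.  -0.   0.   0.1]
top []
side [(0.7, 889)]
side (array([427.34120681,  93.39653238, -73.18442317]), np.float64(0.3727699958935986))
[0.42997663 0.09031651 0.03420097]
```

View pics/side1.png

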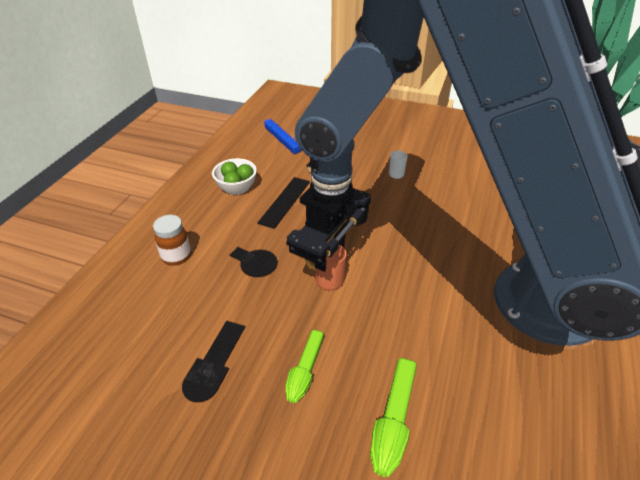

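Side view: the mug at (330,270) is between the fingers. Its centre should lie about 4 mm behind the TCP along the tool's x, and I'll allow for that when placing. Lift and carry.

```bash
sed -i 's/^rows.append/for _ in range(3): rows.append/' plan.py; python3 plan.py 0 430,90.3,100 592.7,96.1,100,-12.5
```

```text
t 4.77 at [430.   90.3  34.2] phi -11.2 op 62.0 F [-0.1  2.5  7.5] gf 30.0 tilt [0.004 0.   ]
[{"xyz": [0.0, 0.0, -32.9], "roll": -0.0, "grip": 0.0}, {"xyz": [0.0, 0.0, -32.9], "roll": -0.0, "grip": 0.0}, {"xyz": [31.7, -7.5, -0.0], "roll": 0.0046, "grip": 0.0}, {"xyz": [31.7, -7.6, -0.0], "roll": 0.0046, "grip": 0.0}, {"xyz": [31.6, -7.7, -0.0], "roll": 0.0046, "grip": 0.0}]
[{"xyz": [31.6, -7.9, -0.0], "roll": 0.0046, "grip": 0.0}, {"xyz": [31.6, -8.0, -0.0], "roll": 0.0046, "grip": 0.0}, {"xyz": [0, 0, 0], "roll": 0, "grip": 0.0}, {"xyz": [0, 0, 0], "roll": 0, "grip": 0.0}, {"xyz": [0, 0, 0], "roll": 0, "grip": 0.0}]
```

Request:
{"op": "move_arm", "data": {
  "increments": [
    {"xyz":[0,0,-33],"roll":0,"grip":0},
    {"xyz":[0,0,-33],"roll":0,"grip":0},
    {"xyz":[31.6,-7.5,0],"roll":0.0046,"grip":0},
    {"xyz":[31.6,-7.6,0],"roll":0.0046,"grip":0},
    {"xyz":[31.6,-7.7,0],"roll":0.0046,"grip":0}
  ]
}}

```text
time_s: 5.18
position: [0.5267, 0.0936, 0.1004]
tcp_rot: [[0.978, -0.207, 0.002], [-0.207, -0.978, -0.0], [0.002, 0.0, -1.0]]
force: [0.5, 0.7, -2.2]
opening: 0.714
grasp_force: 29.9
```

Request:
{"op": "move_arm", "data": {
  "increments": [
    {"xyz":[31.6,-7.9,0],"roll":0.0046,"grip":0},
    {"xyz":[31.6,-8,0],"roll":0.0046,"grip":0},
    {"xyz":[0,0,0],"roll":0,"grip":0},
    {"xyz":[0,0,0],"roll":0,"grip":0},
    {"xyz":[0,0,0],"roll":0,"grip":0}
  ]
}}

```text
time_s: 5.6
position: [0.589, 0.0958, 0.0981]
tcp_rot: [[0.976, -0.216, -0.003], [-0.216, -0.976, -0.0], [-0.003, 0.001, -1.0]]
force: [-1.7, -0.4, -2.3]
opening: 0.714
grasp_force: 29.9
```

```bash
python3 plan.py 0 592.7,96.1,60,-12.5 592.7,96.1,40.5;  python3 - <<'E'
from h import *
ms={}
for n in CAM:
    p,_=bot.capture(n); cv2.imwrite(f"pics/{n}2.png",p[:,:,::-1])
E
```

```text
t 5.6 at [589.   95.8  98.1] phi -12.5 op 62.1 F [-1.7 -0.4 -2.3] gf 29.9 tilt [-0.003 -0.   ]
[{"xyz": [1.8, -0.5, 19.1], "roll": 0.0001, "grip": 0.0}, {"xyz": [1.8, -0.5, 19.1], "roll": 0.0001, "grip": 0.0}, {"xyz": [0.0, -0.0, 19.5], "roll": -0.0, "grip": 0.0}, {"xyz": [0, 0, 0], "roll": 0, "grip": 0.0}, {"xyz": [0, 0, 0], "roll": 0, "grip": 0.0}]
[{"xyz": [0, 0, 0], "roll": 0, "grip": 0.0}]
```

View pics/side2.png

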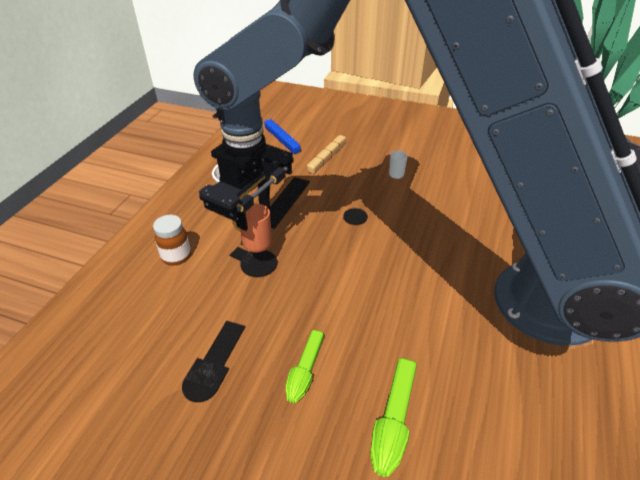

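Side view: the mug hangs upright at (257,228), above its pad at (257,262). Now I lower it in two stages and check the settled pose before release.

Request:
{"op": "move_arm", "data": {
  "increments": [
    {"xyz":[0,0,19],"roll":0,"grip":0},
    {"xyz":[0,0,19],"roll":0,"grip":0},
    {"xyz":[0,0,10],"roll":0,"grip":0},
    {"xyz":[0,0,0],"roll":0,"grip":0},
    {"xyz":[0,0,0],"roll":0,"grip":0}
  ]
}}

```text
time_s: 6.12
position: [0.5898, 0.0959, 0.0503]
tcp_rot: [[0.976, -0.216, -0.002], [-0.216, -0.976, 0.0], [-0.002, 0.0, -1.0]]
force: [-1.3, -0.5, -1.9]
opening: 0.712
grasp_force: 29.9
```

Request:
{"op": "move_arm", "data": {
  "increments": [
    {"xyz":[0,0,0],"roll":0,"grip":0},
    {"xyz":[0,0,0],"roll":0,"grip":0},
    {"xyz":[0,0,0],"roll":0,"grip":0}
  ]
}}

```text
time_s: 6.37
position: [0.5916, 0.0958, 0.0517]
tcp_rot: [[0.976, -0.216, 0.002], [-0.216, -0.976, -0.0], [0.002, -0.0, -1.0]]
force: [-0.1, 1.1, -1.1]
opening: 0.713
grasp_force: 29.9
```

```bash
python3 plan.py 0 592.7,96.1,40.2,-12.5
```

```text
t 6.37 at [591.6  95.8  51.7] phi -12.5 op 62.0 F [-0.1  1.1 -1.1] gf 29.9 tilt [ 0.002 -0.   ]
[{"xyz": [1.0, -0.5, 11.5], "roll": -0.0, "grip": 0.0}, {"xyz": [0, 0, 0], "roll": 0, "grip": 0.0}, {"xyz": [0, 0, 0], "roll": 0, "grip": 0.0}, {"xyz": [0, 0, 0], "roll": 0, "grip": 0.0}]
```

Request:
{"op": "move_arm", "data": {
  "increments": [
    {"xyz":[1,0,6],"roll":0,"grip":0},
    {"xyz":[0,0,5.5],"roll":0,"grip":0},
    {"xyz":[0,0,0],"roll":0,"grip":0},
    {"xyz":[0,0,0],"roll":0,"grip":0},
    {"xyz":[0,0,0],"roll":0,"grip":0}
  ]
}}

```text
time_s: 6.78
position: [0.5923, 0.0959, 0.0392]
tcp_rot: [[0.976, -0.217, 0.001], [-0.217, -0.976, 0.0], [0.001, -0.001, -1.0]]
force: [1.1, 0.9, 0.4]
opening: 0.71
grasp_force: 30.0
```

Request:
{"op": "move_arm", "data": {
  "increments": [
    {"xyz":[0,0,0],"roll":0,"grip":100},
    {"xyz":[0,0,0],"roll":0,"grip":100},
    {"xyz":[0,0,0],"roll":0,"grip":100},
    {"xyz":[0,0,0],"roll":0,"grip":100},
    {"xyz":[0,0,0],"roll":0,"grip":100}
  ]
}}

```text
time_s: 7.2
position: [0.5917, 0.0954, 0.0391]
tcp_rot: [[0.976, -0.216, -0.0], [-0.216, -0.976, -0.0], [-0.0, 0.0, -1.0]]
force: [0.7, 0.2, -0.1]
opening: 0.964
grasp_force: 0.0
```

Request:
{"op": "move_arm", "data": {
  "increments": [
    {"xyz":[0,0,-25],"roll":0,"grip":100},
    {"xyz":[0,0,-35],"roll":0,"grip":100},
    {"xyz":[0,0,-35],"roll":0,"grip":100},
    {"xyz":[0,0,0],"roll":0,"grip":100}
  ]
}}

```text
time_s: 7.53
position: [0.597, 0.0955, 0.141]
tcp_rot: [[0.976, -0.216, 0.014], [-0.216, -0.976, -0.0], [0.013, -0.003, -1.0]]
force: [1.1, -0.3, -0.0]
opening: 0.998
grasp_force: 0.0
```

```bash
python3 plan.py 100 480,-150,135,0 384,-328.5,120,-15
```

```text
t 7.53 at [597.   95.5 141. ] phi -12.5 op 86.8 F [ 1.1 -0.3 -0. ] gf 0.0 tilt [ 0.014 -0.   ]
[{"xyz": [-7.6, 33.1, 0.8], "roll": -0.0273, "grip": 100.0}, {"xyz": [-8.5, 32.9, 0.8], "roll": -0.0273, "grip": 100.0}, {"xyz": [-9.4, 32.7, 0.8], "roll": -0.0273, "grip": 100.0}, {"xyz": [-10.3, 32.4, 0.8], "roll": -0.0273, "grip": 100.0}, {"xyz": [-11.2, 32.1, 0.8], "roll": -0.0273, "grip": 100.0}]
[{"xyz": [-12.1, 31.8, 0.8], "roll": -0.0273, "grip": 100.0}, {"xyz": [-12.9, 31.4, 0.8], "roll": -0.0273, "grip": 100.0}, {"xyz": [-13.8, 31.1, 0.8], "roll": -0.0273, "grip": 100.0}, {"xyz": [-16.0, 29.8, 2.5], "roll": 0.0436, "grip": 100.0}, {"xyz": [-14.7, 30.4, 2.5], "roll": 0.0436, "grip": 100.0}]
[{"xyz": [-13.3, 31.0, 2.5], "roll": 0.0436, "grip": 100.0}, {"xyz": [-12.0, 31.6, 2.5], "roll": 0.0436, "grip": 100.0}, {"xyz": [-10.6, 32.1, 2.5], "roll": 0.0436, "grip": 100.0}, {"xyz": [-9.2, 32.5, 2.5], "roll": 0.0436, "grip": 100.0}, {"xyz": [0, 0, 0], "roll": 0, "grip": 100.0}]
[{"xyz": [0, 0, 0], "roll": 0, "grip": 100.0}, {"xyz": [0, 0, 0], "roll": 0, "grip": 100.0}]
```

Request:
{"op": "move_arm", "data": {
  "increments": [
    {"xyz":[-8.6,35.3,0],"roll":0,"grip":100},
    {"xyz":[-8.6,35.3,0],"roll":0,"grip":100},
    {"xyz":[-8.6,35.3,0],"roll":0,"grip":100},
    {"xyz":[-8.6,35.3,0],"roll":0,"grip":100},
    {"xyz":[-8.6,35.3,0],"roll":0,"grip":100}
  ]
}}

```text
time_s: 7.95
position: [0.5105, -0.0686, 0.134]
tcp_rot: [[0.976, -0.216, -0.0], [-0.216, -0.976, -0.0], [-0.0, 0.0, -1.0]]
force: [1.5, 0.0, -0.2]
opening: 0.997
grasp_force: 0.0
```

Request:
{"op": "move_arm", "data": {
  "increments": [
    {"xyz":[-8.6,35.3,0],"roll":0,"grip":100},
    {"xyz":[-8.6,35.3,0],"roll":0,"grip":100},
    {"xyz":[-8.6,35.3,0],"roll":0,"grip":100},
    {"xyz":[-8.6,35.3,0],"roll":0,"grip":100},
    {"xyz":[-8.6,35.3,0],"roll":0,"grip":100}
  ]
}}

```text
time_s: 8.37
position: [0.4302, -0.2318, 0.134]
tcp_rot: [[0.976, -0.216, -0.0], [-0.216, -0.976, 0.0], [-0.0, 0.0, -1.0]]
force: [1.6, 0.7, 0.7]
opening: 1.0
grasp_force: 0.0
```

Request:
{"op": "move_arm", "data": {
  "increments": [
    {"xyz":[-8.6,35.3,0],"roll":0,"grip":100},
    {"xyz":[-8.6,35.3,0],"roll":0,"grip":100},
    {"xyz":[-8.6,35.3,0],"roll":0,"grip":100},
    {"xyz":[0,0,0],"roll":0,"grip":100},
    {"xyz":[0,0,0],"roll":0,"grip":100}
  ]
}}

```text
time_s: 8.78
position: [0.3824, -0.3301, 0.134]
tcp_rot: [[0.975, -0.221, 0.0], [-0.221, -0.975, -0.0], [0.0, 0.0, -1.0]]
force: [0.7, 1.0, 0.0]
opening: 1.0
grasp_force: 0.0
```

```bash
python3 - <<'E'
from h import *
ms={}
for n in CAM:
    p,_=bot.capture(n); cv2.imwrite(f"pics/{n}3.png",p[:,:,::-1])
    T=bot.trace("mug",n); print(n,[(round(t["conf"],2),int(t["mask"].sum())) for t in T])
    if T: ms[n]=T[0]["mask"]
x,f=fit("mug",ms,(588,97,-12),5); print(x.round(1),f)
for n in ms: print(n,fit("mug",{n:ms[n]},x,5))
E
python3 plan.py 100 384,-328.5,60,-12.5 384,-328.5,18
```

```text
top [(0.6, 583)]
side [(0.55, 1315), (0.43, 1212)]
[588.4 100.  -10.7] 0.07472812942979695
top (array([587.86780153,  99.70447664,  -8.77457533]), np.float64(0.06849039525294176))
side (array([589.38310741,  99.63295546, -12.41071692]), np.float64(0.06723138653588945))
t 8.98 at [ 383.5 -326.6  133.9] phi -12.4 op 86.8 F [-0.5  0.2  0. ] gf 0.0 tilt [-0.001  0.001]
[{"xyz": [0.4, 0.9, 37.0], "roll": 0.0008, "grip": 100.0}, {"xyz": [0.4, 0.9, 37.0], "roll": 0.0008, "grip": 100.0}, {"xyz": [0.0, -0.0, 21.0], "roll": -0.0, "grip": 100.0}, {"xyz": [0.0, -0.0, 21.0], "roll": -0.0, "grip": 100.0}, {"xyz": [0, 0, 0], "roll": 0, "grip": 100.0}]
[{"xyz": [0, 0, 0], "roll": 0, "grip": 100.0}, {"xyz": [0, 0, 0], "roll": 0, "grip": 100.0}]
```

View pics/top3.png

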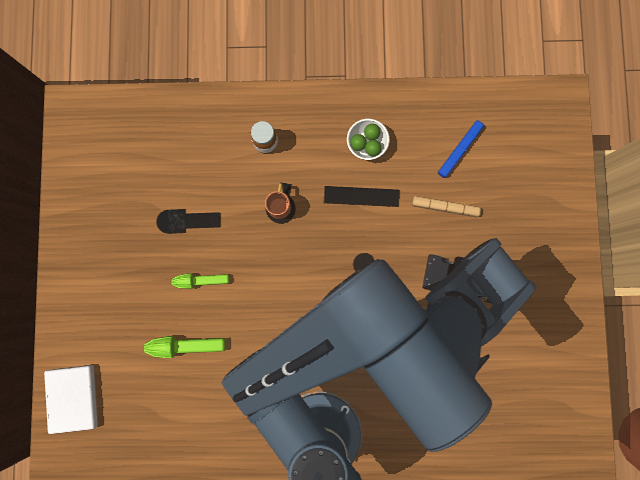

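Mug check, where the target was (588.4, 97.1, -12°): both cameras place it at about (588.4, 100, -10.7°). It stands upright on its pad at (280,205) with the handle over the tab, but about 3 mm off in y. That suggests a small offset between the arm and the cameras, which I'll confirm with the shot glass and then mend. Now I grasp the shot glass.

Request:
{"op": "move_arm", "data": {
  "increments": [
    {"xyz":[0.4,0.9,37],"roll":0,"grip":100},
    {"xyz":[0.4,0.9,37],"roll":0,"grip":100},
    {"xyz":[0,0,21],"roll":0,"grip":100},
    {"xyz":[0,0,21],"roll":0,"grip":100},
    {"xyz":[0,0,0],"roll":0,"grip":100}
  ]
}}

```text
time_s: 9.4
position: [0.3825, -0.3264, 0.0149]
tcp_rot: [[0.977, -0.214, -0.005], [-0.214, -0.977, 0.007], [-0.006, -0.005, -1.0]]
force: [0.3, 0.4, 0.7]
opening: 0.995
grasp_force: 0.0
```

Request:
{"op": "move_arm", "data": {
  "increments": [
    {"xyz":[0,0,0],"roll":0,"grip":0},
    {"xyz":[0,0,0],"roll":0,"grip":0},
    {"xyz":[0,0,0],"roll":0,"grip":0},
    {"xyz":[0,0,0],"roll":0,"grip":0},
    {"xyz":[0,0,0],"roll":0,"grip":0}
  ]
}}

```text
time_s: 9.82
position: [0.3844, -0.3307, 0.0194]
tcp_rot: [[0.976, -0.216, 0.002], [-0.216, -0.976, -0.002], [0.002, 0.002, -1.0]]
force: [0.3, 0.3, 0.2]
opening: 0.707
grasp_force: 0.0
```

Request:
{"op": "move_arm", "data": {
  "increments": [
    {"xyz":[0,0,0],"roll":0,"grip":0},
    {"xyz":[0,0,0],"roll":0,"grip":0},
    {"xyz":[0,0,0],"roll":0,"grip":0},
    {"xyz":[0,0,0],"roll":0,"grip":0},
    {"xyz":[0,0,0],"roll":0,"grip":0}
  ]
}}

```text
time_s: 10.23
position: [0.3838, -0.3302, 0.0184]
tcp_rot: [[0.976, -0.217, 0.0], [-0.217, -0.976, -0.0], [0.0, 0.0, -1.0]]
force: [0.7, 0.5, 3.8]
opening: 0.487
grasp_force: 30.0
```

```bash
python3 plan.py 0 384,-328,100 435.7,-122,80
```

```text
t 10.23 at [ 383.8 -330.2   18.4] phi -12.5 op 42.4 F [0.7 0.5 3.8] gf 30.0 tilt [ 0. -0.]
[{"xyz": [-0.1, -0.7, -27.2], "roll": -0.0, "grip": 0.0}, {"xyz": [-0.1, -0.7, -27.2], "roll": -0.0, "grip": 0.0}, {"xyz": [-0.1, -0.7, -27.2], "roll": -0.0, "grip": 0.0}, {"xyz": [1.0, -35.4, 3.3], "roll": -0.0, "grip": 0.0}, {"xyz": [1.0, -35.4, 3.3], "roll": -0.0, "grip": 0.0}]
[{"xyz": [1.0, -35.4, 3.3], "roll": -0.0, "grip": 0.0}, {"xyz": [1.0, -35.4, 3.3], "roll": -0.0, "grip": 0.0}, {"xyz": [1.0, -35.4, 3.3], "roll": -0.0, "grip": 0.0}, {"xyz": [1.0, -35.4, 3.3], "roll": -0.0, "grip": 0.0}, {"xyz": [0, 0, 0], "roll": 0, "grip": 0.0}]
[{"xyz": [0, 0, 0], "roll": 0, "grip": 0.0}, {"xyz": [0, 0, 0], "roll": 0, "grip": 0.0}]
```

Request:
{"op": "move_arm", "data": {
  "increments": [
    {"xyz":[0,0,-31],"roll":0,"grip":0},
    {"xyz":[0,0,-31],"roll":0,"grip":0},
    {"xyz":[1,-35.5,0],"roll":0,"grip":0},
    {"xyz":[1,-35.5,0],"roll":0,"grip":0},
    {"xyz":[1,-35.5,0],"roll":0,"grip":0}
  ]
}}

```text
time_s: 10.65
position: [0.41, -0.2265, 0.0806]
tcp_rot: [[0.976, -0.219, 0.001], [-0.219, -0.976, -0.001], [0.001, 0.001, -1.0]]
force: [1.7, 0.0, -0.9]
opening: 0.484
grasp_force: 30.0
```

Request:
{"op": "move_arm", "data": {
  "increments": [
    {"xyz":[1,-35.5,0],"roll":0,"grip":0},
    {"xyz":[1,-35.5,0],"roll":0,"grip":0},
    {"xyz":[1,-35.5,0],"roll":0,"grip":0},
    {"xyz":[0,0,20],"roll":0,"grip":0},
    {"xyz":[0,0,25],"roll":0,"grip":0}
  ]
}}

```text
time_s: 11.07
position: [0.4374, -0.1219, 0.036]
tcp_rot: [[0.977, -0.212, 0.004], [-0.212, -0.977, -0.002], [0.004, 0.001, -1.0]]
force: [0.2, -0.5, -1.9]
opening: 0.484
grasp_force: 30.0
```

Request:
{"op": "move_arm", "data": {
  "increments": [
    {"xyz":[0,0,0],"roll":0,"grip":0},
    {"xyz":[0,0,0],"roll":0,"grip":0},
    {"xyz":[0,0,0],"roll":0,"grip":0},
    {"xyz":[0,0,0],"roll":0,"grip":0},
    {"xyz":[0,0,0],"roll":0,"grip":0}
  ]
}}

```text
time_s: 11.48
position: [0.4363, -0.1244, 0.0361]
tcp_rot: [[0.976, -0.217, 0.002], [-0.217, -0.976, -0.001], [0.002, 0.001, -1.0]]
force: [0.4, -0.0, -0.5]
opening: 0.489
grasp_force: 30.0
```

```bash
python3 plan.py 0 435.7,-123.5,24; python3 - <<'E'
from h import *
p,_=bot.capture("side")
T=bot.trace("shot_glass","side")
if T:
    s=bot.read_state()["position"]*1000
    print(T[0]["conf"],T[0]["mask"].sum(),fit("shot_glass",{"side":T[0]["mask"]},(s[0],s[1],0),s[2]-18.4))
E
```

```text
t 11.48 at [ 436.3 -124.4   36.1] phi -12.6 op 42.5 F [ 0.4 -0.  -0.5] gf 30.0 tilt [ 0.002 -0.001]
[{"xyz": [-0.8, -0.7, 12.1], "roll": -0.0, "grip": 0.0}, {"xyz": [0, 0, 0], "roll": 0, "grip": 0.0}, {"xyz": [0, 0, 0], "roll": 0, "grip": 0.0}, {"xyz": [0, 0, 0], "roll": 0, "grip": 0.0}]
0.82 390 (array([ 435.75787408, -123.2437073 ,   18.08072297]), np.float64(0.2894155919600325))
```

Held in the air, the glass measures (435.8, -123.2), within 1.5 mm of the pad centre. I lower it and release.

Request:
{"op": "move_arm", "data": {
  "increments": [
    {"xyz":[-0.5,-1,6],"roll":0,"grip":0},
    {"xyz":[0,0,6],"roll":0,"grip":0},
    {"xyz":[0,0,0],"roll":0,"grip":0},
    {"xyz":[0,0,0],"roll":0,"grip":0},
    {"xyz":[0,0,0],"roll":0,"grip":0}
  ]
}}

```text
time_s: 12.0
position: [0.4355, -0.1221, 0.023]
tcp_rot: [[0.976, -0.217, 0.0], [-0.217, -0.976, 0.0], [-0.0, -0.0, -1.0]]
force: [1.9, 2.6, 2.7]
opening: 0.482
grasp_force: 30.0
```

Request:
{"op": "move_arm", "data": {
  "increments": [
    {"xyz":[0,0,0],"roll":0,"grip":100},
    {"xyz":[0,0,0],"roll":0,"grip":100},
    {"xyz":[0,0,0],"roll":0,"grip":100},
    {"xyz":[0,0,0],"roll":0,"grip":100},
    {"xyz":[0,0,0],"roll":0,"grip":100}
  ]
}}

```text
time_s: 12.42
position: [0.4353, -0.1225, 0.023]
tcp_rot: [[0.976, -0.216, -0.0], [-0.216, -0.976, 0.0], [-0.0, 0.0, -1.0]]
force: [0.0, 0.6, -0.4]
opening: 0.779
grasp_force: 0.0
```

Request:
{"op": "move_arm", "data": {
  "increments": [
    {"xyz":[0,0,-25],"roll":0,"grip":100},
    {"xyz":[0,0,-35],"roll":0,"grip":100},
    {"xyz":[0,0,-35],"roll":0,"grip":100},
    {"xyz":[0,0,0],"roll":0,"grip":100},
    {"xyz":[0,0,0],"roll":0,"grip":100}
  ]
}}

```text
time_s: 12.83
position: [0.4368, -0.1232, 0.1198]
tcp_rot: [[0.976, -0.216, 0.004], [-0.216, -0.976, -0.003], [0.005, 0.002, -1.0]]
force: [0.1, -0.4, 0.5]
opening: 0.994
grasp_force: 0.0
```

```bash
python3 plan.py 100 584,-342,120,80.3
```

```text
t 12.83 at [ 436.8 -123.2  119.8] phi -12.5 op 86.5 F [ 0.1 -0.4  0.5] gf 0.0 tilt [ 0.004 -0.003]
[{"xyz": [13.6, 13.0, -0.0], "roll": -0.1157, "grip": 100.0}, {"xyz": [12.1, 14.5, -0.0], "roll": -0.1157, "grip": 100.0}, {"xyz": [10.3, 15.8, -0.0], "roll": -0.1157, "grip": 100.0}, {"xyz": [8.4, 16.9, -0.0], "roll": -0.1157, "grip": 100.0}, {"xyz": [6.4, 17.7, -0.0], "roll": -0.1157, "grip": 100.0}]
[{"xyz": [4.3, 18.3, -0.0], "roll": -0.1157, "grip": 100.0}, {"xyz": [2.2, 18.7, -0.0], "roll": -0.1157, "grip": 100.0}, {"xyz": [0.0, 18.8, -0.0], "roll": -0.1157, "grip": 100.0}, {"xyz": [-2.2, 18.7, -0.0], "roll": -0.1157, "grip": 100.0}, {"xyz": [-4.3, 18.3, -0.0], "roll": -0.1157, "grip": 100.0}]
[{"xyz": [-6.4, 17.7, -0.0], "roll": -0.1157, "grip": 100.0}, {"xyz": [-8.4, 16.9, -0.0], "roll": -0.1157, "grip": 100.0}, {"xyz": [-10.3, 15.8, -0.0], "roll": -0.1157, "grip": 100.0}, {"xyz": [-12.0, 14.5, -0.0], "roll": -0.1157, "grip": 100.0}, {"xyz": [0, 0, 0], "roll": 0, "grip": 100.0}]
[{"xyz": [0, 0, 0], "roll": 0, "grip": 100.0}, {"xyz": [0, 0, 0], "roll": 0, "grip": 100.0}]
```

Request:
{"op": "move_arm", "data": {
  "increments": [
    {"xyz":[13.6,13,0],"roll":-0.116,"grip":60},
    {"xyz":[12,14.5,0],"roll":-0.116,"grip":60},
    {"xyz":[10.3,15.8,0],"roll":-0.116,"grip":60},
    {"xyz":[8.4,16.9,0],"roll":-0.116,"grip":60},
    {"xyz":[6.4,17.7,0],"roll":-0.116,"grip":60}
  ]
}}

```text
time_s: 13.25
position: [0.487, -0.2006, 0.1162]
tcp_rot: [[0.933, 0.359, -0.003], [0.359, -0.933, 0.002], [-0.002, -0.003, -1.0]]
force: [1.0, 0.9, -0.5]
opening: 0.706
grasp_force: 0.0
```

Request:
{"op": "move_arm", "data": {
  "increments": [
    {"xyz":[4.3,18.3,0],"roll":-0.116,"grip":60},
    {"xyz":[2.2,18.7,0],"roll":-0.116,"grip":60},
    {"xyz":[0,18.8,0],"roll":-0.116,"grip":60},
    {"xyz":[-2.2,18.7,0],"roll":-0.116,"grip":60},
    {"xyz":[-4.3,18.3,0],"roll":-0.116,"grip":60}
  ]
}}

```text
time_s: 13.67
position: [0.5396, -0.2785, 0.1156]
tcp_rot: [[0.584, 0.812, -0.004], [0.812, -0.584, 0.003], [0.0, -0.004, -1.0]]
force: [-0.3, 0.4, -0.5]
opening: 0.605
grasp_force: 0.0
```

Request:
{"op": "move_arm", "data": {
  "increments": [
    {"xyz":[-6.4,17.7,0],"roll":-0.116,"grip":60},
    {"xyz":[-8.4,16.9,0],"roll":-0.116,"grip":60},
    {"xyz":[-10.3,15.8,0],"roll":-0.116,"grip":60},
    {"xyz":[-12,14.5,0],"roll":-0.116,"grip":60},
    {"xyz":[0,0,0],"roll":0,"grip":60}
  ]
}}

```text
time_s: 14.08
position: [0.5838, -0.344, 0.1156]
tcp_rot: [[0.163, 0.987, 0.0], [0.987, -0.163, -0.001], [-0.001, 0.0, -1.0]]
force: [-0.1, 0.0, 0.8]
opening: 0.597
grasp_force: 0.0
```

Request:
{"op": "move_arm", "data": {
  "increments": [
    {"xyz":[0,0,0],"roll":0,"grip":60},
    {"xyz":[0,0,0],"roll":0,"grip":60},
    {"xyz":[0,0,0],"roll":0,"grip":60},
    {"xyz":[0,0,0],"roll":0,"grip":60},
    {"xyz":[0,0,0],"roll":0,"grip":60}
  ]
}}

```text
time_s: 14.5
position: [0.5825, -0.3401, 0.1182]
tcp_rot: [[0.164, 0.986, -0.001], [0.986, -0.164, 0.0], [0.0, -0.001, -1.0]]
force: [0.1, -0.1, 0.4]
opening: 0.599
grasp_force: 0.0
```

```bash
python3 plan.py 60 584,-342,40,80.3 584,-342,7; python3 - <<'E'
from h import *
for n in CAM: bot.capture(n)
for l,x0,z in (("mug",(588,99,-11),5),("shot_glass",(435.5,-122,0),5),("muddler",(584,-342,80),0)):
    ms={}
    for n in CAM:
        T=[t for t in bot.trace(l,n) if np.hypot(*(np.argwhere(t["mask"]).mean(0)[::-1]-proj(n,[x0[0]/1e3,x0[1]/1e3,.02])[0]))<20]
        if T: ms[n]=T[0]["mask"]
    for n in ms:
        x,f=fit(l,{n:ms[n]},x0,z); print(l,n,ms[n].sum(),x.round(1),round(f,3))
E
```

```text
t 14.5 at [ 582.5 -340.1  118.2] phi 80.5 op 52.1 F [ 0.1 -0.1  0.4] gf 0.0 tilt [-0.001  0.   ]
[{"xyz": [-0.6, 0.6, 26.1], "roll": 0.0014, "grip": 60.0}, {"xyz": [-0.6, 0.6, 26.1], "roll": 0.0014, "grip": 60.0}, {"xyz": [-0.6, 0.6, 26.1], "roll": 0.0014, "grip": 60.0}, {"xyz": [0.0, 0.0, 33.0], "roll": -0.0, "grip": 60.0}, {"xyz": [0, 0, 0], "roll": 0, "grip": 60.0}]
[{"xyz": [0, 0, 0], "roll": 0, "grip": 60.0}, {"xyz": [0, 0, 0], "roll": 0, "grip": 60.0}]
mug top 567 [588.   99.1  -7.8] 0.088
mug side 1279 [589.3 100.2 -13. ] 0.088
shot_glass side 501 [ 436.4 -121.7   13. ] 0.056
muddler side 498 [ 583.9 -346.6   81.9] 0.234
```

The shot glass stands at (436.4, -121.7), within 1 mm of its pad centre. Now the muddler.

Request:
{"op": "move_arm", "data": {
  "increments": [
    {"xyz":[-0.5,0.5,26],"roll":0,"grip":60},
    {"xyz":[-0.5,0.5,26],"roll":0,"grip":60},
    {"xyz":[-0.5,0.5,26],"roll":0,"grip":60},
    {"xyz":[0,0,23],"roll":0,"grip":60},
    {"xyz":[0,0,10],"roll":0,"grip":60}
  ]
}}

```text
time_s: 15.32
position: [0.5822, -0.3412, 0.0037]
tcp_rot: [[0.164, 0.986, -0.004], [0.986, -0.164, 0.004], [0.003, -0.005, -1.0]]
force: [-0.9, 0.5, -0.0]
opening: 0.599
grasp_force: 0.0
```

Request:
{"op": "move_arm", "data": {
  "increments": [
    {"xyz":[0,0,0],"roll":0,"grip":60},
    {"xyz":[0,0,0],"roll":0,"grip":60},
    {"xyz":[0,0,0],"roll":0,"grip":60},
    {"xyz":[0,0,0],"roll":0,"grip":0},
    {"xyz":[0,0,0],"roll":0,"grip":0}
  ]
}}

```text
time_s: 15.73
position: [0.5851, -0.3435, 0.0089]
tcp_rot: [[0.164, 0.986, 0.002], [0.986, -0.164, -0.002], [-0.002, 0.003, -1.0]]
force: [-0.0, 1.2, -0.3]
opening: 0.521
grasp_force: 0.0
```

Request:
{"op": "move_arm", "data": {
  "increments": [
    {"xyz":[0,0,0],"roll":0,"grip":0},
    {"xyz":[0,0,0],"roll":0,"grip":0},
    {"xyz":[0,0,0],"roll":0,"grip":0},
    {"xyz":[0,0,0],"roll":0,"grip":0},
    {"xyz":[0,0,0],"roll":0,"grip":0}
  ]
}}

```text
time_s: 16.15
position: [0.5841, -0.3427, 0.0072]
tcp_rot: [[0.164, 0.986, -0.0], [0.986, -0.164, -0.0], [-0.0, -0.0, -1.0]]
force: [0.2, -0.3, 0.3]
opening: 0.158
grasp_force: 0.0
```

```bash
python3 plan.py 0 584,-342,80 617.5,-120.3,80,86.3
```

```text
t 16.15 at [ 584.1 -342.7    7.2] phi 80.5 op 13.7 F [ 0.2 -0.3  0.3] gf 0.0 tilt [-0. -0.]
[{"xyz": [0.3, -0.1, -36.4], "roll": -0.0, "grip": 0.0}, {"xyz": [0.3, -0.1, -36.4], "roll": -0.0, "grip": 0.0}, {"xyz": [37.4, -0.6, -0.0], "roll": -0.0167, "grip": 0.0}, {"xyz": [37.4, 0.1, -0.0], "roll": -0.0167, "grip": 0.0}, {"xyz": [37.4, 0.7, -0.0], "roll": -0.0167, "grip": 0.0}]
[{"xyz": [37.3, 1.3, -0.0], "roll": -0.0167, "grip": 0.0}, {"xyz": [37.3, 1.9, -0.0], "roll": -0.0167, "grip": 0.0}, {"xyz": [37.3, 2.6, -0.0], "roll": -0.0167, "grip": 0.0}, {"xyz": [0, 0, 0], "roll": 0, "grip": 0.0}, {"xyz": [0, 0, 0], "roll": 0, "grip": 0.0}]
[{"xyz": [0, 0, 0], "roll": 0, "grip": 0.0}]
```

The fingers closed to under 26 mm without contact, so the muddler isn't between them. I stop and look.

```bash
python3 - <<'E'
from h import *
ims=[]
for n in CAM:
    p,_=bot.capture(n); cv2.imwrite(f"pics/{n}4.png",p[:,:,::-1]); 
    c=(447,206) if n=="top" else (327,154)
    ims.append(cv2.resize(p[c[1]-50:c[1]+50,c[0]-50:c[0]+50,::-1],(400,400),interpolation=2))
cv2.imwrite("pics/crop4.png",np.hstack(ims))
E
```

```text
(no output)
```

View pics/crop4.png

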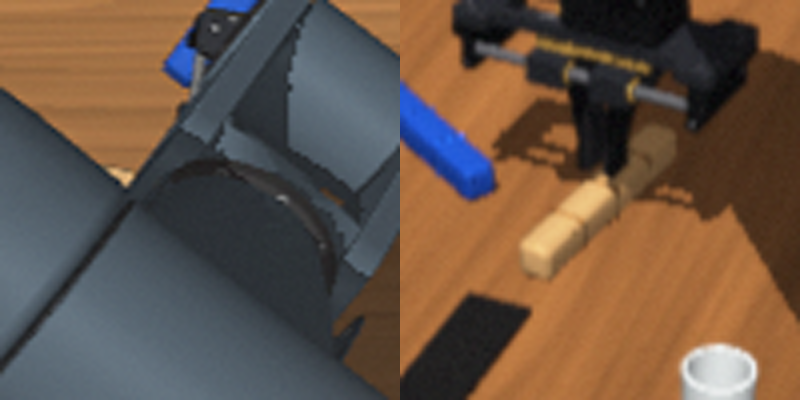

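```bash
python3 - <<'E'
from h import *
s=bot.read_state(); print(s["position"],s["opening"]*87,s["time_s"],s["force"])
p=cv2.imread("pics/side4.png"); k=8; o=np.array([295,115])
c=cv2.resize(p[115:190,295:370],None,fx=k,fy=k,interpolation=cv2.INTER_CUBIC)
def dr(P,col,close=False):
    q=((proj("side",np.array(P)/1000)-o+.5)*k).astype(int)
    for a in q: cv2.circle(c,tuple(int(v) for v in a),4,col,-1)
    if close: cv2.polylines(c,[q],True,col,1)
t=s["position"]*1000; R=s["tcp_rot"]
for sg in(1,-1):
    b=t+R[:,1]*sg*s["opening"]*43.5
    dr([b+R[:,0]*9.5,b-R[:,0]*9.5],(255,0,255))
th=np.radians(79.8); X=np.array([np.cos(th),np.sin(th),0]); Y=np.array([-X[1],X[0],0]); C=np.array([583.8,-342,0])
for z in(0,26): dr([C+X*a+Y*b+[0,0,z] for a,b in((-90,-13),(90,-13),(90,13),(-90,13))],(0,255,0) if z else (0,0,255),True)
cv2.imwrite("pics/crop5.png",c)
_,d=bot.capture("side"); m=CAM["side"]
T=bot.trace("muddler","side"); print([(t["conf"],t["mask"].sum(),np.argwhere(t["mask"]).mean(0)[::-1]) for t in T])
K=np.array(m["intrinsics"]);Rm=cv2.Rodrigues(np.array(m["rvec"],float))[0]
M=[t["mask"] for t in T if abs(np.argwhere(t["mask"]).mean(0)[1]-327)<20][0]&(d>0)
v,u=np.nonzero(M); z=d[M]; W=(np.c_[(u-K[0,2])/K[0,0]*z,(v-K[1,2])/K[1,1]*z,z]-np.array(m["tvec"],float).ravel())@Rm*1000
up=W[W[:,2]>20]; print(len(W),np.percentile(W,[5,50,95],axis=0).round(1)); print("top",up.mean(0).round(1),np.polyfit(up[:,1],up[:,0],1))
E
```

```text
[ 0.58405199 -0.34261959  0.00706986] 5.873868961771365 16.25 [0.01024465 0.36977213 0.63325656]
[(0.73, np.int64(471), array([281.71974522, 135.44161359])), (0.64, np.int64(528), array([325.39393939, 154.16477273]))]
527 [[ 560.1 -416.4    4.6]
 [ 581.5 -319.8   22.9]
 [ 606.5 -254.6   27.6]]
top [ 583.2 -330.5   24.8] [2.04268622e-01 6.50712362e+02]
```

View pics/crop5.png

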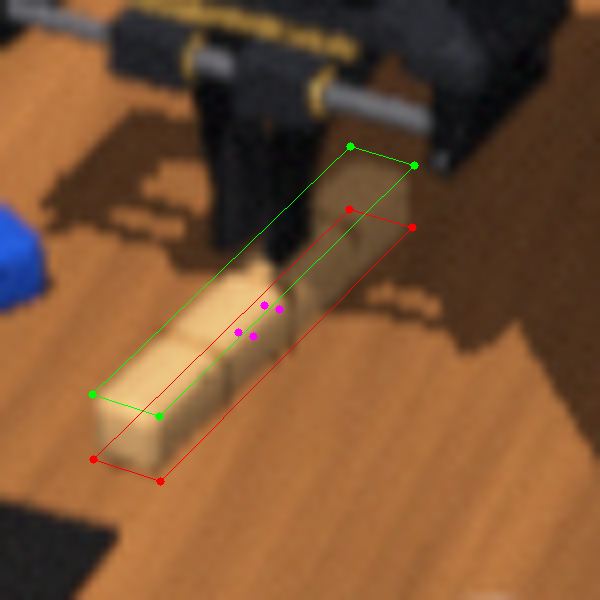

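The crop shows the dark fingertips at about (245-300,250) meeting the bar's top face, while the arm reports its TCP inside the bar. The depth cloud should show where the fingers really are.

```bash
python3 - <<'E'
from h import *
p,d=bot.capture("side"); m=CAM["side"]; s=bot.read_state(); print(s["position"],s["opening"]*87,s["force"])
K=np.array(m["intrinsics"]);Rm=cv2.Rodrigues(np.array(m["rvec"],float))[0]
v,u=np.mgrid[:480,:640]; W=(np.stack([(u-K[0,2])/K[0,0]*d,(v-K[1,2])/K[1,1]*d,d],-1)-np.array(m["tvec"],float).ravel())@Rm*1000
dark=(p.max(-1)<60)&(d>0)
sel=dark&(np.abs(W[...,0]-584)<70)&(np.abs(W[...,1]+342)<60)&(W[...,2]<75)
for z in range(0,75,10):
    q=W[sel&(W[...,2]>=z)&(W[...,2]<z+10)]
    if len(q): print(z,len(q),q.min(0).round(),q.max(0).round(),q.mean(0).round())
wood=(p[...,0]>90)&(d>0)&(np.abs(W[...,0]-584)<60)&(W[...,1]<-230)&(W[...,1]>-450)&(W[...,2]>8)&(W[...,2]<40)
q=W[wood&(W[...,2]>21)]
for y in range(-440,-240,20):
    r=q[(q[:,1]>=y)&(q[:,1]<y+20)]
    if len(r): print("bar",y,len(r),r[:,0].min().round(),r[:,0].max().round(),r[:,2].mean().round(1))
E
```

```text
[ 0.58406643 -0.34261411  0.00705549] 1.6560628816443617 [-0.49422623 -0.79757328  0.08805683]
20 1 [ 593. -361.   22.] [ 593. -361.   22.] [ 593. -361.   22.]
30 5 [ 578. -337.   37.] [ 593. -331.   40.] [ 586. -334.   38.]
40 31 [ 571. -347.   40.] [ 593. -329.   50.] [ 581. -336.   45.]
50 30 [ 571. -350.   50.] [ 592. -327.   60.] [ 579. -336.   55.]
60 34 [ 569. -350.   60.] [ 596. -328.   70.] [ 582. -335.   65.]
70 19 [ 569. -350.   70.] [ 596. -329.   75.] [ 582. -335.   72.]
bar -440 8 558.0 579.0 24.3
bar -420 34 558.0 583.0 25.2
bar -400 26 563.0 581.0 25.1
bar -380 19 565.0 579.0 25.2
bar -360 30 566.0 596.0 24.5
bar -340 41 573.0 597.0 25.1
bar -320 36 576.0 603.0 24.9
bar -300 43 580.0 606.0 25.5
bar -280 40 583.0 611.0 25.2
bar -260 24 586.0 611.0 24.0
```

The visible fingertips end at about z = 35 or higher, while the arm says TCP z = 7. So the tips may be higher than reported. I lift clear of the bar and measure the tips against the reported TCP.

Request:
{"op": "move_arm", "data": {
  "increments": [
    {"xyz":[0,0,-33],"roll":0,"grip":60},
    {"xyz":[0,0,-30],"roll":0,"grip":60},
    {"xyz":[0,0,0],"roll":0,"grip":60},
    {"xyz":[0,0,0],"roll":0,"grip":60},
    {"xyz":[0,0,0],"roll":0,"grip":60}
  ]
}}

```text
time_s: 16.82
position: [0.5838, -0.3424, 0.07]
tcp_rot: [[0.164, 0.986, -0.0], [0.986, -0.164, 0.0], [0.0, -0.001, -1.0]]
force: [0.7, 0.4, 0.5]
opening: 0.306
grasp_force: 0.0
```

Request:
{"op": "move_arm", "data": {
  "increments": [
    {"xyz":[0,0,0],"roll":0,"grip":60},
    {"xyz":[0,0,0],"roll":0,"grip":60},
    {"xyz":[0,0,0],"roll":0,"grip":60}
  ]
}}

```text
time_s: 17.07
position: [0.5834, -0.3421, 0.0688]
tcp_rot: [[0.164, 0.986, -0.002], [0.986, -0.164, 0.002], [0.001, -0.002, -1.0]]
force: [0.1, 0.2, -0.2]
opening: 0.535
grasp_force: 0.0
```

```bash
python3 - <<'E'
from h import *
p,d=bot.capture("side"); m=CAM["side"]; s=bot.read_state(); print(s["position"],s["opening"]*87,s["force"])
t=s["position"]*1000;R=s["tcp_rot"]
K=np.array(m["intrinsics"]);Rm=cv2.Rodrigues(np.array(m["rvec"],float))[0]
v,u=np.mgrid[:480,:640]; W=(np.stack([(u-K[0,2])/K[0,0]*d,(v-K[1,2])/K[1,1]*d,d],-1)-np.array(m["tvec"],float).ravel())@Rm*1000
L=(W-t)@R
sel=(d>0)&(np.abs(L[...,0])<60)&(np.abs(L[...,1])<100)&(W[...,2]>32)
for z in range(30,200,10):
    q=L[sel&(W[...,2]>=z)&(W[...,2]<z+10)]
    if len(q): print(z,len(q),q.min(0).round(),q.max(0).round())
k=8;o=np.array([295,95]); c=cv2.resize(p[95:170,295:370,::-1],None,fx=k,fy=k,interpolation=cv2.INTER_CUBIC)
for sg in(1,-1):
    b=t+R[:,1]*sg*s["opening"]*43.5
    for a in(9.5,-9.5):
        q=((proj("side",(b+R[:,0]*a)/1000)[0]-o+.5)*k).astype(int); cv2.circle(c,tuple(int(x) for x in q),4,(255,0,255),-1)
cv2.imwrite("pics/crop6.png",c)
E
```

```text
[ 0.58351984 -0.3421923   0.06897554] 48.44452521426641 [-1.0615802  -0.08152998 -0.35042656]
100 38 [-10. -34. -41.] [ 14.  29. -33.]
110 49 [-10. -35. -51.] [ 15.  31. -41.]
120 47 [ -8. -37. -61.] [ 14.  33. -51.]
130 46 [ -7. -37. -71.] [ 13.  35. -62.]
140 62 [-13. -41. -81.] [ 16.  34. -71.]
150 48 [ -8. -40. -90.] [ 15.  37. -81.]
160 18 [ -12.  -53. -101.] [ 33.  80. -92.]
170 140 [ -37.  -90. -111.] [  42.   84. -102.]
180 291 [ -39.  -90. -121.] [  43.   85. -111.]
190 271 [ -37.  -96. -131.] [  43.   90. -121.]
```

View pics/crop6.png

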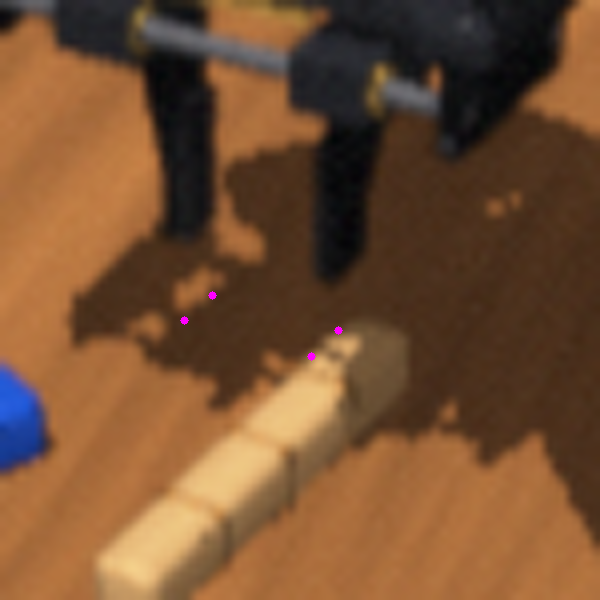

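The tips really are about 30 mm above the reported TCP: the lowest finger points are at z ≈ 101 with TCP z = 69, and the gripper body is offset by the same amount. The mug and shot glass grips held higher up than I meant, which did no harm. I measure the offset more exactly before going lower.

```bash
cat >> h.py <<'E'
def cloud(n):
    p,d=bot.capture(n); m=CAM[n]; K=np.array(m["intrinsics"]);Rm=cv2.Rodrigues(np.array(m["rvec"],float))[0]
    v,u=np.mgrid[:480,:640]; W=(np.stack([(u-K[0,2])/K[0,0]*d,(v-K[1,2])/K[1,1]*d,d],-1)-np.array(m["tvec"],float).ravel())@Rm*1000
    return p,d,W
E
python3 - <<'E'
from h import *
zs=[]
for _ in range(4):
    p,d,W=cloud("side"); s=bot.read_state(); t=s["position"]*1000; R=s["tcp_rot"]; L=(W-t)@R
    sel=(d>0)&(np.abs(L[...,0])<30)&(np.abs(L[...,1])<60)&(L[...,2]<-15)&(L[...,2]>-60)
    for sg in(1,-1):
        q=L[sel&(sg*L[...,1]>0)]; zs.append((sg,np.sort(q[:,2])[-4:].round(1).tolist(),np.median(np.abs(q[:,1])).round(1),np.median(q[:,0]).round(1)))
for z in zs: print(z)
print(t,s["opening"]*87,s["joint_positions"].round(2))
E
python3 plan.py 60 584,-342,-10,80.5 584,-342,-22
```

```text
(1, [-32.9, -32.5, -31.2, -30.2], np.float64(24.4), np.float64(7.0))
(-1, [-33.1, -31.7, -31.5, -30.1], np.float64(34.0), np.float64(7.8))
(1, [-32.1, -32.1, -31.7, -31.5], np.float64(24.7), np.float64(7.1))
(-1, [-34.0, -33.4, -32.2, -29.0], np.float64(34.8), np.float64(7.3))
(1, [-33.6, -33.1, -32.8, -32.7], np.float64(25.3), np.float64(7.9))
(-1, [-34.0, -33.9, -33.4, -32.5], np.float64(35.5), np.float64(6.9))
(1, [-33.3, -31.4, -31.3, -31.0], np.float64(25.7), np.float64(8.4))
(-1, [-34.6, -34.5, -34.3, -32.8], np.float64(35.3), np.float64(7.6))
[ 584.00470872 -342.56396344   69.80192454] 51.223961594866665 [-39.83  42.17  79.52   0.    58.34 -30.38]
t 17.32 at [ 584.  -342.6   69.8] phi 80.5 op 51.2 F [-0.2  0.  -0.6] gf 0.0 tilt [-0.  0.]
[{"xyz": [0.2, -0.0, 26.6], "roll": 0.0003, "grip": 60.0}, {"xyz": [0.2, -0.0, 26.6], "roll": 0.0003, "grip": 60.0}, {"xyz": [0.2, -0.0, 26.6], "roll": 0.0003, "grip": 60.0}, {"xyz": [0.0, 0.0, 12.0], "roll": -0.0, "grip": 60.0}, {"xyz": [0, 0, 0], "roll": 0, "grip": 60.0}]
[{"xyz": [0, 0, 0], "roll": 0, "grip": 60.0}, {"xyz": [0, 0, 0], "roll": 0, "grip": 60.0}]
```

Request:
{"op": "move_arm", "data": {
  "increments": [
    {"xyz":[0,0,26],"roll":0,"grip":60},
    {"xyz":[0,0,26],"roll":0,"grip":60},
    {"xyz":[0,0,20],"roll":0,"grip":60},
    {"xyz":[0,0,8],"roll":0,"grip":60},
    {"xyz":[0,0,4],"roll":0,"grip":60}
  ]
}}

```text
time_s: 17.73
position: [0.5831, -0.3418, -0.0157]
tcp_rot: [[0.164, 0.986, -0.003], [0.986, -0.164, 0.002], [0.002, -0.003, -1.0]]
force: [-0.2, 1.2, 0.1]
opening: 0.601
grasp_force: 0.0
```

Request:
{"op": "move_arm", "data": {
  "increments": [
    {"xyz":[0,0,4],"roll":0,"grip":60},
    {"xyz":[0,0,2],"roll":0,"grip":60},
    {"xyz":[0,0,0],"roll":0,"grip":60},
    {"xyz":[0,0,0],"roll":0,"grip":60},
    {"xyz":[0,0,0],"roll":0,"grip":60}
  ]
}}

```text
time_s: 18.15
position: [0.5847, -0.3431, -0.0188]
tcp_rot: [[0.164, 0.986, 0.001], [0.986, -0.164, -0.001], [-0.001, 0.002, -1.0]]
force: [0.1, 0.4, 0.6]
opening: 0.597
grasp_force: 0.0
```

Request:
{"op": "move_arm", "data": {
  "increments": [
    {"xyz":[0,0,0],"roll":0,"grip":0},
    {"xyz":[0,0,0],"roll":0,"grip":0},
    {"xyz":[0,0,0],"roll":0,"grip":0},
    {"xyz":[0,0,0],"roll":0,"grip":0},
    {"xyz":[0,0,0],"roll":0,"grip":0}
  ]
}}

```text
time_s: 18.57
position: [0.5844, -0.3428, -0.0197]
tcp_rot: [[0.164, 0.986, 0.001], [0.986, -0.164, -0.0], [-0.0, 0.001, -1.0]]
force: [1.0, -0.2, 0.4]
opening: 0.311
grasp_force: 0.4
```

Request:
{"op": "move_arm", "data": {
  "increments": [
    {"xyz":[0,0,0],"roll":0,"grip":0},
    {"xyz":[0,0,0],"roll":0,"grip":0},
    {"xyz":[0,0,0],"roll":0,"grip":0}
  ]
}}

```text
time_s: 18.82
position: [0.5844, -0.3428, -0.0197]
tcp_rot: [[0.164, 0.986, 0.001], [0.986, -0.164, -0.0], [-0.0, 0.001, -1.0]]
force: [-0.0, 0.2, 0.4]
opening: 0.294
grasp_force: 29.8
```

```bash
python3 plan.py 0 584.4,-342.8,40 617.5,-121,40,86.3
```

```text
t 18.82 at [ 584.4 -342.8  -19.7] phi 80.5 op 25.5 F [-0.   0.2  0.4] gf 29.8 tilt [ 0.001 -0.   ]
[{"xyz": [0.0, 0.0, -29.9], "roll": -0.0, "grip": 0.0}, {"xyz": [0.0, 0.0, -29.9], "roll": -0.0, "grip": 0.0}, {"xyz": [37.4, -0.6, -0.0], "roll": -0.0167, "grip": 0.0}, {"xyz": [37.4, -0.0, -0.0], "roll": -0.0167, "grip": 0.0}, {"xyz": [37.4, 0.6, -0.0], "roll": -0.0167, "grip": 0.0}]
[{"xyz": [37.4, 1.2, -0.0], "roll": -0.0167, "grip": 0.0}, {"xyz": [37.3, 1.9, -0.0], "roll": -0.0167, "grip": 0.0}, {"xyz": [37.3, 2.5, -0.0], "roll": -0.0167, "grip": 0.0}, {"xyz": [0, 0, 0], "roll": 0, "grip": 0.0}, {"xyz": [0, 0, 0], "roll": 0, "grip": 0.0}]
[{"xyz": [0, 0, 0], "roll": 0, "grip": 0.0}]
```

Request:
{"op": "move_arm", "data": {
  "increments": [
    {"xyz":[0,0,-30],"roll":0,"grip":0},
    {"xyz":[0,0,-30],"roll":0,"grip":0},
    {"xyz":[37.4,-0.6,0],"roll":-0.0167,"grip":0},
    {"xyz":[37.4,0,0],"roll":-0.0167,"grip":0},
    {"xyz":[37.4,0.6,0],"roll":-0.0167,"grip":0}
  ]
}}

```text
time_s: 19.23
position: [0.6005, -0.2313, 0.0407]
tcp_rot: [[0.116, 0.993, 0.0], [0.993, -0.116, -0.0], [-0.0, 0.0, -1.0]]
force: [0.0, 0.6, -0.8]
opening: 0.294
grasp_force: 29.8
```

Request:
{"op": "move_arm", "data": {
  "increments": [
    {"xyz":[37.4,1.2,0],"roll":-0.0167,"grip":0},
    {"xyz":[37.4,1.9,0],"roll":-0.0167,"grip":0},
    {"xyz":[37.4,2.5,0],"roll":-0.0167,"grip":0},
    {"xyz":[0,0,25],"roll":0,"grip":0},
    {"xyz":[0,0,12],"roll":0,"grip":0}
  ]
}}

```text
time_s: 19.65
position: [0.6164, -0.1175, 0.0018]
tcp_rot: [[0.06, 0.998, -0.002], [0.998, -0.06, 0.001], [0.0, -0.002, -1.0]]
force: [-0.8, -0.2, -2.0]
opening: 0.297
grasp_force: 29.8
```

Request:
{"op": "move_arm", "data": {
  "increments": [
    {"xyz":[0,0,6],"roll":0,"grip":0},
    {"xyz":[0,0,0],"roll":0,"grip":0},
    {"xyz":[0,0,0],"roll":0,"grip":0},
    {"xyz":[0,0,0],"roll":0,"grip":0},
    {"xyz":[0,0,0],"roll":0,"grip":0}
  ]
}}

```text
time_s: 20.07
position: [0.6179, -0.122, -0.0021]
tcp_rot: [[0.067, 0.998, 0.002], [0.998, -0.067, -0.001], [-0.001, 0.002, -1.0]]
force: [0.1, -0.4, -2.2]
opening: 0.298
grasp_force: 29.8
```

```bash
python3 plan.py 0 617.5,-121,-13.7,86.3; python3 - <<'E'
from h import *
for n in CAM:
    bot.capture(n); s=bot.read_state()["position"]*1000
    for t in bot.trace("muddler",n)[:2]: print(n,t["conf"],t["mask"].sum(),np.argwhere(t["mask"]).mean(0)[::-1].round(),fit("muddler",{n:t["mask"]},(s[0],s[1],86),s[2]+19.7))
E
```

```text
t 20.07 at [ 617.9 -122.    -2.1] phi 86.2 op 25.9 F [ 0.1 -0.4 -2.2] gf 29.8 tilt [ 0.002 -0.001]
[{"xyz": [1.0, -0.4, 11.6], "roll": -0.002, "grip": 0.0}, {"xyz": [0, 0, 0], "roll": 0, "grip": 0.0}, {"xyz": [0, 0, 0], "roll": 0, "grip": 0.0}, {"xyz": [0, 0, 0], "roll": 0, "grip": 0.0}]
top 0.59 744 [460. 149.] (array([ 617.79960697, -121.77781734,   86.        ]), np.float64(1.0))
top 0.39 32 [394. 197.] (array([ 566.91746529, -132.67856432,  121.70063196]), np.float64(0.9580975809758098))
side 0.91 401 [277. 201.] (array([ 618.49364454, -118.09175891,   89.77179905]), np.float64(0.5279154033868225))
```

Request:
{"op": "move_arm", "data": {
  "increments": [
    {"xyz":[0.5,0,6],"roll":0,"grip":0},
    {"xyz":[0,0,5],"roll":0,"grip":0},
    {"xyz":[0,0,0],"roll":0,"grip":0},
    {"xyz":[0,0,0],"roll":0,"grip":0},
    {"xyz":[0,0,0],"roll":0,"grip":0}
  ]
}}

```text
time_s: 20.68
position: [0.6169, -0.1199, -0.0142]
tcp_rot: [[0.065, 0.998, -0.001], [0.998, -0.065, 0.0], [0.0, -0.001, -1.0]]
force: [1.0, 0.4, -0.4]
opening: 0.296
grasp_force: 29.9
```

Request:
{"op": "move_arm", "data": {
  "increments": [
    {"xyz":[0,0,0],"roll":0,"grip":55},
    {"xyz":[0,0,0],"roll":0,"grip":55},
    {"xyz":[0,0,0],"roll":0,"grip":55},
    {"xyz":[0,0,0],"roll":0,"grip":55},
    {"xyz":[0,0,0],"roll":0,"grip":55}
  ]
}}

```text
time_s: 21.1
position: [0.6174, -0.1201, -0.0137]
tcp_rot: [[0.065, 0.998, 0.0], [0.998, -0.065, -0.0], [-0.0, 0.0, -1.0]]
force: [0.5, 1.8, 0.3]
opening: 0.527
grasp_force: 0.0
```

Request:
{"op": "move_arm", "data": {
  "increments": [
    {"xyz":[0,0,-25],"roll":0,"grip":55},
    {"xyz":[0,0,-35],"roll":0,"grip":55},
    {"xyz":[0,0,-38],"roll":0,"grip":55},
    {"xyz":[0,0,-38],"roll":0,"grip":55},
    {"xyz":[0,0,0],"roll":0,"grip":55}
  ]
}}

```text
time_s: 21.52
position: [0.6229, -0.122, 0.1305]
tcp_rot: [[0.065, 0.998, 0.015], [0.998, -0.065, -0.006], [-0.005, 0.015, -1.0]]
force: [0.9, -0.5, -0.4]
opening: 0.547
grasp_force: 0.0
```

```bash
python3 plan.py 55 460,100,110 398.5,310,110,92.2
```

```text
t 21.52 at [ 622.9 -122.   130.5] phi 86.3 op 47.6 F [ 0.9 -0.5 -0.4] gf 0.0 tilt [ 0.015 -0.006]
[{"xyz": [26.4, -22.1, 2.6], "roll": -0.0, "grip": 55.0}, {"xyz": [26.4, -22.1, 2.6], "roll": -0.0, "grip": 55.0}, {"xyz": [26.4, -22.1, 2.6], "roll": -0.0, "grip": 55.0}, {"xyz": [26.4, -22.1, 2.6], "roll": -0.0, "grip": 55.0}, {"xyz": [26.4, -22.1, 2.6], "roll": -0.0, "grip": 55.0}]
[{"xyz": [26.4, -22.1, 2.6], "roll": -0.0, "grip": 55.0}, {"xyz": [26.4, -22.1, 2.6], "roll": -0.0, "grip": 55.0}, {"xyz": [26.4, -22.1, 2.6], "roll": -0.0, "grip": 55.0}, {"xyz": [34.3, -12.5, -0.0], "roll": -0.0172, "grip": 55.0}, {"xyz": [34.5, -11.9, -0.0], "roll": -0.0172, "grip": 55.0}]
[{"xyz": [34.7, -11.3, -0.0], "roll": -0.0172, "grip": 55.0}, {"xyz": [34.9, -10.7, -0.0], "roll": -0.0172, "grip": 55.0}, {"xyz": [35.0, -10.1, -0.0], "roll": -0.0172, "grip": 55.0}, {"xyz": [35.2, -9.5, -0.0], "roll": -0.0172, "grip": 55.0}, {"xyz": [0, 0, 0], "roll": 0, "grip": 55.0}]
[{"xyz": [0, 0, 0], "roll": 0, "grip": 55.0}, {"xyz": [0, 0, 0], "roll": 0, "grip": 55.0}]
```

Request:
{"op": "move_arm", "data": {
  "increments": [
    {"xyz":[26,-21.5,2],"roll":0,"grip":55},
    {"xyz":[26,-21.5,2],"roll":0,"grip":55},
    {"xyz":[26,-21.5,2],"roll":0,"grip":55},
    {"xyz":[26,-21.5,2],"roll":0,"grip":55},
    {"xyz":[26,-21.5,2],"roll":0,"grip":55}
  ]
}}

```text
time_s: 21.93
position: [0.5174, 0.0176, 0.1122]
tcp_rot: [[0.065, 0.998, 0.001], [0.998, -0.065, 0.0], [0.0, 0.001, -1.0]]
force: [-0.2, 0.9, 0.7]
opening: 0.547
grasp_force: 0.0
```

Request:
{"op": "move_arm", "data": {
  "increments": [
    {"xyz":[26,-21.5,2],"roll":0,"grip":55},
    {"xyz":[26,-21.5,2],"roll":0,"grip":55},
    {"xyz":[26,-21.5,2],"roll":0,"grip":55},
    {"xyz":[34.3,-12.5,0],"roll":-0.0172,"grip":55},
    {"xyz":[34.5,-12,0],"roll":-0.0172,"grip":55}
  ]
}}

```text
time_s: 22.35
position: [0.4372, 0.1697, 0.1062]
tcp_rot: [[0.031, 1.0, -0.0], [1.0, -0.031, -0.0], [-0.0, -0.0, -1.0]]
force: [0.6, 0.3, 0.2]
opening: 0.55
grasp_force: 0.0
```

Request:
{"op": "move_arm", "data": {
  "increments": [
    {"xyz":[34.7,-11.3,0],"roll":-0.0172,"grip":55},
    {"xyz":[35,-10.7,0],"roll":-0.0172,"grip":55},
    {"xyz":[35,-10,0],"roll":-0.0172,"grip":55},
    {"xyz":[35,-9.5,0],"roll":-0.0172,"grip":55},
    {"xyz":[0,0,0],"roll":0,"grip":55}
  ]
}}

```text
time_s: 22.77
position: [0.3961, 0.314, 0.1065]
tcp_rot: [[-0.045, 0.999, 0.002], [0.999, 0.045, 0.003], [0.003, 0.002, -1.0]]
force: [0.0, 0.1, 0.5]
opening: 0.549
grasp_force: 0.0
```

Request:
{"op": "move_arm", "data": {
  "increments": [
    {"xyz":[0,0,0],"roll":0,"grip":55},
    {"xyz":[0,0,0],"roll":0,"grip":55},
    {"xyz":[0,0,0],"roll":0,"grip":55},
    {"xyz":[0,0,0],"roll":0,"grip":55}
  ]
}}

```text
time_s: 23.1
position: [0.3982, 0.3073, 0.1061]
tcp_rot: [[-0.036, 0.999, -0.0], [0.999, 0.036, -0.0], [-0.0, -0.0, -1.0]]
force: [0.1, -0.2, -0.2]
opening: 0.551
grasp_force: 0.0
```

```bash
cat > chk.py <<'E'
from h import *
import sys
T0={"mug":(588.4,97.1,-12.2),"shot_glass":(435.7,-121.9,0),"muddler":(617.5,-120.3,86.3),"reamer":(558.6,365.6,90.9)}
for n in CAM: bot.capture(n)
for l in sys.argv[1:]:
    x0=T0[l]; ms={}
    for n in CAM:
        T=[t for t in bot.trace(l,n) if np.hypot(*(np.argwhere(t["mask"]).mean(0)[::-1]-proj(n,[x0[0]/1e3,x0[1]/1e3,.02])[0]))<25]
        if T: ms[n]=T[0]["mask"]
    for n in ms:
        x,f=fit(l,{n:ms[n]},x0,5); print(l,n,ms[n].sum(),"off",(x-x0).round(1),round(f,3))
E
python3 plan.py 55 398.2,309.6,40,92.2 398.2,309.6,-19; python3 chk.py mug shot_glass muddler
```

```text
t 23.1 at [398.2 307.3 106.1] phi 92.1 op 47.9 F [ 0.1 -0.2 -0.2] gf 0.0 tilt [-0. -0.]
[{"xyz": [1.1, 0.1, 33.1], "roll": -0.0012, "grip": 55.0}, {"xyz": [1.1, 0.1, 33.1], "roll": -0.0012, "grip": 55.0}, {"xyz": [0.0, 0.0, 29.5], "roll": -0.0, "grip": 55.0}, {"xyz": [0.0, 0.0, 29.5], "roll": -0.0, "grip": 55.0}, {"xyz": [0, 0, 0], "roll": 0, "grip": 55.0}]
[{"xyz": [0, 0, 0], "roll": 0, "grip": 55.0}, {"xyz": [0, 0, 0], "roll": 0, "grip": 55.0}]
mug top 615 off [-0.7  1.9  4.4] 0.056
mug side 719 off [1.7 1.7 0.5] 0.489
shot_glass top 249 off [-1.1  0.5  6.3] 0.057
shot_glass side 534 off [-0.2  0.8 10.9] 0.055
muddler top 752 off [-3.4  0.4 -0.7] 0.081
muddler side 125 off [45.4  9.4 31.7] 0.785
```

Request:
{"op": "move_arm", "data": {
  "increments": [
    {"xyz":[1,0,33],"roll":0,"grip":55},
    {"xyz":[1,0,33],"roll":0,"grip":55},
    {"xyz":[0,0,28],"roll":0,"grip":55},
    {"xyz":[0,0,18],"roll":0,"grip":55},
    {"xyz":[0,0,8],"roll":0,"grip":55}
  ]
}}

```text
time_s: 23.92
position: [0.3961, 0.3099, -0.0163]
tcp_rot: [[-0.038, 0.999, -0.004], [0.999, 0.038, -0.002], [-0.002, -0.004, -1.0]]
force: [-0.3, -0.5, 0.1]
opening: 0.552
grasp_force: 0.0
```

Request:
{"op": "move_arm", "data": {
  "increments": [
    {"xyz":[0,0,5],"roll":0,"grip":55},
    {"xyz":[0,0,2],"roll":0,"grip":55},
    {"xyz":[0,0,0],"roll":0,"grip":55},
    {"xyz":[0,0,0],"roll":0,"grip":55},
    {"xyz":[0,0,0],"roll":0,"grip":55}
  ]
}}

```text
time_s: 24.33
position: [0.3984, 0.3111, -0.0198]
tcp_rot: [[-0.038, 0.999, 0.002], [0.999, 0.038, 0.001], [0.001, 0.002, -1.0]]
force: [-0.2, 1.0, 0.5]
opening: 0.548
grasp_force: 0.0
```

Request:
{"op": "move_arm", "data": {
  "increments": [
    {"xyz":[0,0,0],"roll":0,"grip":0},
    {"xyz":[0,0,0],"roll":0,"grip":0},
    {"xyz":[0,0,0],"roll":0,"grip":0},
    {"xyz":[0,0,0],"roll":0,"grip":0},
    {"xyz":[0,0,0],"roll":0,"grip":0}
  ]
}}

```text
time_s: 24.75
position: [0.3982, 0.3108, -0.0206]
tcp_rot: [[-0.039, 0.999, 0.001], [0.999, 0.039, 0.0], [0.0, 0.001, -1.0]]
force: [0.4, 0.2, 1.8]
opening: 0.273
grasp_force: 30.0
```

Request:
{"op": "move_arm", "data": {
  "increments": [
    {"xyz":[0,0,0],"roll":0,"grip":0},
    {"xyz":[0,0,0],"roll":0,"grip":0}
  ]
}}

```text
time_s: 24.92
position: [0.3981, 0.3108, -0.0206]
tcp_rot: [[-0.039, 0.999, 0.001], [0.999, 0.039, 0.0], [0.0, 0.001, -1.0]]
force: [-0.0, 1.0, 2.7]
opening: 0.274
grasp_force: 30.0
```

```bash
python3 plan.py 0; python3 - <<'E'
from h import *
for n in CAM:
    bot.capture(n)
    for t in bot.trace("reamer",n):
        c=np.argwhere(t["mask"]).mean(0)[::-1]; x0=(397.4,331.6,92.2)
        if np.hypot(*(c-proj(n,[.397,.32,.015])[0]))<30: print(n,t["conf"],t["mask"].sum(),fit("reamer",{n:t["mask"]},x0,0))
E
```

```text
t 24.92 at [398.1 310.8 -20.6] phi 92.2 op 23.8 F [-0.   1.   2.7] gf 30.0 tilt [0.001 0.   ]
[{"xyz": [0, 0, 0], "roll": 0, "grip": 0.0}, {"xyz": [0, 0, 0], "roll": 0, "grip": 0.0}, {"xyz": [0, 0, 0], "roll": 0, "grip": 0.0}]
top 0.73 185 (array([399.02487878, 314.56772674,  89.10307736]), np.float64(0.6969759521106409))
side 0.91 865 (array([396.74577244, 337.47158548,  95.84719389]), np.float64(0.41635145604520807))
```

```bash
python3 plan.py 0 398.1,310.8,25 558.9,344.8,25,90.9
```

```text
t 25.12 at [398.1 310.8 -20.6] phi 92.2 op 23.5 F [2.1 0.  2.3] gf 30.0 tilt [0.001 0.   ]
[{"xyz": [-0.0, -0.0, -22.8], "roll": -0.0, "grip": 0.0}, {"xyz": [-0.0, -0.0, -22.8], "roll": -0.0, "grip": 0.0}, {"xyz": [5.6, 32.4, -0.0], "roll": 0.0046, "grip": 0.0}, {"xyz": [5.7, 32.4, -0.0], "roll": 0.0046, "grip": 0.0}, {"xyz": [5.9, 32.3, -0.0], "roll": 0.0046, "grip": 0.0}]
[{"xyz": [6.0, 32.3, -0.0], "roll": 0.0046, "grip": 0.0}, {"xyz": [6.1, 32.3, -0.0], "roll": 0.0046, "grip": 0.0}, {"xyz": [0, 0, 0], "roll": 0, "grip": 0.0}, {"xyz": [0, 0, 0], "roll": 0, "grip": 0.0}, {"xyz": [0, 0, 0], "roll": 0, "grip": 0.0}]
```

Request:
{"op": "move_arm", "data": {
  "increments": [
    {"xyz":[0,0,-23],"roll":0,"grip":0},
    {"xyz":[0,0,-23],"roll":0,"grip":0},
    {"xyz":[5.6,32.4,0],"roll":0.0046,"grip":0},
    {"xyz":[5.7,32.4,0],"roll":0.0046,"grip":0},
    {"xyz":[5.9,32.4,0],"roll":0.0046,"grip":0}
  ]
}}

```text
time_s: 25.53
position: [0.494, 0.3312, 0.0253]
tcp_rot: [[-0.025, 1.0, -0.002], [1.0, 0.025, -0.0], [-0.0, -0.002, -1.0]]
force: [0.4, 1.0, -0.7]
opening: 0.271
grasp_force: 30.0
```

Request:
{"op": "move_arm", "data": {
  "increments": [
    {"xyz":[6,32.3,0],"roll":0.0046,"grip":0},
    {"xyz":[6,32.3,0],"roll":0.0046,"grip":0},
    {"xyz":[0,0,18],"roll":0,"grip":0},
    {"xyz":[0,0,10],"roll":0,"grip":0},
    {"xyz":[0,0,0],"roll":0,"grip":0}
  ]
}}

```text
time_s: 25.95
position: [0.5544, 0.3428, -0.0066]
tcp_rot: [[-0.015, 1.0, -0.009], [1.0, 0.015, -0.004], [-0.003, -0.009, -1.0]]
force: [-1.5, -0.9, -0.6]
opening: 0.276
grasp_force: 30.0
```

Request:
{"op": "move_arm", "data": {
  "increments": [
    {"xyz":[0,0,0],"roll":0,"grip":0},
    {"xyz":[0,0,0],"roll":0,"grip":0},
    {"xyz":[0,0,0],"roll":0,"grip":0},
    {"xyz":[0,0,0],"roll":0,"grip":0},
    {"xyz":[0,0,0],"roll":0,"grip":0}
  ]
}}

```text
time_s: 26.37
position: [0.5585, 0.3448, -0.0021]
tcp_rot: [[-0.016, 1.0, 0.001], [1.0, 0.016, 0.0], [0.0, 0.001, -1.0]]
force: [0.4, -0.3, -0.4]
opening: 0.271
grasp_force: 30.0
```

```bash
python3 plan.py 0 558.9,344.8,-14.8,90.9; python3 chk.py mug muddler
```

```text
t 26.37 at [558.5 344.8  -2.1] phi 90.9 op 23.6 F [ 0.4 -0.3 -0.4] gf 30.0 tilt [0.001 0.   ]
[{"xyz": [-0.0, 0.4, 12.7], "roll": -0.0, "grip": 0.0}, {"xyz": [0, 0, 0], "roll": 0, "grip": 0.0}, {"xyz": [0, 0, 0], "roll": 0, "grip": 0.0}, {"xyz": [0, 0, 0], "roll": 0, "grip": 0.0}]
mug top 595 off [-1.6  1.6  5.2] 0.058
mug side 1312 off [ 1.   2.8 -0.5] 0.068
muddler top 706 off [-2.9  0.4 -1.3] 0.126
muddler side 682 off [-2.6 -1.3 -0.1] 0.208
```

Request:
{"op": "move_arm", "data": {
  "increments": [
    {"xyz":[0,0.4,6],"roll":0,"grip":0},
    {"xyz":[0,0,4],"roll":0,"grip":0},
    {"xyz":[0,0,2.5],"roll":0,"grip":0},
    {"xyz":[0,0,0],"roll":0,"grip":0},
    {"xyz":[0,0,0],"roll":0,"grip":0}
  ]
}}

```text
time_s: 27.08
position: [0.5587, 0.3444, -0.0155]
tcp_rot: [[-0.015, 1.0, -0.001], [1.0, 0.015, -0.0], [-0.0, -0.001, -1.0]]
force: [-1.2, -0.3, 2.0]
opening: 0.273
grasp_force: 30.0
```

Request:
{"op": "move_arm", "data": {
  "increments": [
    {"xyz":[0,0,0],"roll":0,"grip":0},
    {"xyz":[0,0,0],"roll":0,"grip":0},
    {"xyz":[0,0,0],"roll":0,"grip":55},
    {"xyz":[0,0,0],"roll":0,"grip":55},
    {"xyz":[0,0,0],"roll":0,"grip":55}
  ]
}}

```text
time_s: 27.5
position: [0.5591, 0.3446, -0.0154]
tcp_rot: [[-0.015, 1.0, 0.0], [1.0, 0.015, 0.0], [0.0, 0.0, -1.0]]
force: [0.1, 1.1, 0.2]
opening: 0.418
grasp_force: 0.0
```

Request:
{"op": "move_arm", "data": {
  "increments": [
    {"xyz":[0,0,0],"roll":0,"grip":55},
    {"xyz":[0,0,0],"roll":0,"grip":55},
    {"xyz":[0,0,-25],"roll":0,"grip":55},
    {"xyz":[0,0,-35],"roll":0,"grip":55},
    {"xyz":[0,0,-38],"roll":0,"grip":55}
  ]
}}

```text
time_s: 27.92
position: [0.5573, 0.3438, 0.0817]
tcp_rot: [[-0.015, 1.0, -0.004], [1.0, 0.015, -0.002], [-0.002, -0.005, -1.0]]
force: [1.3, -0.0, 0.6]
opening: 0.547
grasp_force: 0.0
```

Request:
{"op": "move_arm", "data": {
  "increments": [
    {"xyz":[0,0,-38],"roll":0,"grip":80},
    {"xyz":[0,-38,0],"roll":0,"grip":80},
    {"xyz":[0,-38,0],"roll":0,"grip":80},
    {"xyz":[0,-38,0],"roll":0,"grip":80},
    {"xyz":[0,-38,0],"roll":0,"grip":80}
  ]
}}

```text
time_s: 28.33
position: [0.4055, 0.342, 0.1211]
tcp_rot: [[-0.015, 1.0, 0.001], [1.0, 0.015, 0.001], [0.001, 0.001, -1.0]]
force: [-0.2, -0.3, -0.2]
opening: 0.777
grasp_force: 0.0
```

Request:
{"op": "move_arm", "data": {
  "increments": [
    {"xyz":[0,0,0],"roll":0,"grip":80},
    {"xyz":[0,0,0],"roll":0,"grip":80},
    {"xyz":[0,0,0],"roll":0,"grip":80}
  ]
}}

```text
time_s: 28.58
position: [0.4081, 0.3429, 0.1212]
tcp_rot: [[-0.016, 1.0, 0.002], [1.0, 0.016, 0.001], [0.001, 0.003, -1.0]]
force: [0.5, -0.3, 0.5]
opening: 0.797
grasp_force: 0.0
```

```bash
python3 chk.py mug shot_glass muddler reamer; python3 - <<'E'
from h import *
ims=[]
for n in CAM:
    p,d,W=cloud(n); ms={}
    q=W[(d>0)&(abs(W[...,0]-617)<40)&(abs(W[...,1]+120)<75)&(W[...,2]>25)&(W[...,2]<40)&(p[...,0]>120)]
    if len(q):
        f=np.polyfit(q[:,1],q[:,0],1); print(n,"muddler top",len(q),q.mean(0).round(1),"x at y=-120:",np.polyval(f,-120).round(1),np.percentile(q[:,0]-np.polyval(f,q[:,1]),[3,97]).round(1))
    a=p[160:260,140:440] if n=="top" else p[150:410,170:440]
    cv2.imwrite(f"pics/{n}7.png",cv2.resize(a[...,::-1],None,fx=800/a.shape[1] if n=="top" else 2.2,fy=800/a.shape[1] if n=="top" else 2.2,interpolation=cv2.INTER_CUBIC))
print(bot.read_state()["position"])
E
```

```text
mug top 590 off [-0.1  2.   5.1] 0.059
mug side 472 off [ 35.4 -20.9 -44.3] 0.614
shot_glass top 265 off [ 1.7 -0.1 -6.3] 0.059
shot_glass side 521 off [ 0.5  0.4 12.3] 0.033
muddler top 738 off [-3.6  1.1 -0.7] 0.101
reamer top 579 off [-2.4 -2.2  0.2] 0.11
reamer side 1360 off [-1.1  0.7 -0.3] 0.098
top muddler top 490 [ 613.7 -119.7   30.1] x at y=-120: 613.7 [-11.3  11.8]
[0.40696985 0.34214664 0.12055162]
```

View pics/top7.png

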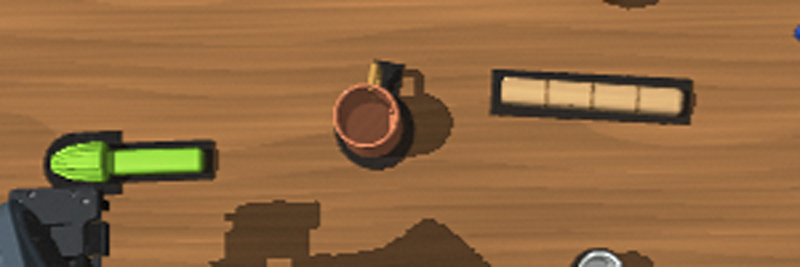

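View pics/side7.png

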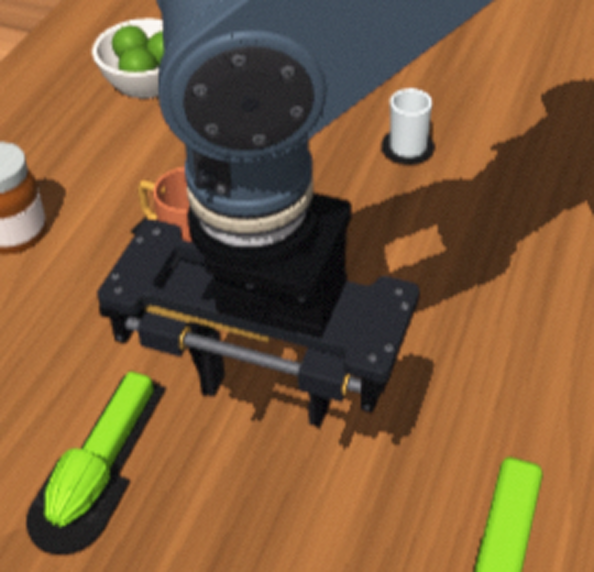

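Both views show everything on its pad: mug (367,115 in the top crop) with its handle up the tab, muddler (592,95), reamer (130,160) with its head over the wide end, and the shot glass upright at (410,125 in the side crop). The measured offsets are:

| Thing | Offset | Action |
|---|---|---|
| Mug | +2.5 mm y | shift |
| Muddler | -3 mm x | shift |
| Reamer | about 2 mm | leave |
| Shot glass | under 1 mm | leave |

All but the last fit the finger line lying about 2.5 mm off the TCP in tool y. I regrasp the muddler first, then the mug.

```bash
python3 plan.py 55 617.3,-120,120,86.3
```

```text
t 29.18 at [407.  342.1 120.6] phi 90.9 op 69.3 F [ 0.1 -0.2  0.2] gf 0.0 tilt [-0. -0.]
[{"xyz": [-33.2, 14.5, 0.0], "roll": 0.0057, "grip": 55.0}, {"xyz": [-33.2, 14.7, 0.0], "roll": 0.0057, "grip": 55.0}, {"xyz": [-33.1, 14.9, 0.0], "roll": 0.0057, "grip": 55.0}, {"xyz": [-33.0, 15.1, 0.0], "roll": 0.0057, "grip": 55.0}, {"xyz": [-32.9, 15.3, 0.0], "roll": 0.0057, "grip": 55.0}]
[{"xyz": [-32.8, 15.5, 0.0], "roll": 0.0057, "grip": 55.0}, {"xyz": [-32.7, 15.6, 0.0], "roll": 0.0057, "grip": 55.0}, {"xyz": [-32.6, 15.8, 0.0], "roll": 0.0057, "grip": 55.0}, {"xyz": [-32.5, 16.0, 0.0], "roll": 0.0057, "grip": 55.0}, {"xyz": [-32.4, 16.2, 0.0], "roll": 0.0057, "grip": 55.0}]
[{"xyz": [-32.4, 16.4, 0.0], "roll": 0.0057, "grip": 55.0}, {"xyz": [-32.3, 16.6, 0.0], "roll": 0.0057, "grip": 55.0}, {"xyz": [-32.2, 16.8, 0.0], "roll": 0.0057, "grip": 55.0}, {"xyz": [-32.1, 16.9, 0.0], "roll": 0.0057, "grip": 55.0}, {"xyz": [0, 0, 0], "roll": 0, "grip": 55.0}]
[{"xyz": [0, 0, 0], "roll": 0, "grip": 55.0}, {"xyz": [0, 0, 0], "roll": 0, "grip": 55.0}]
```

Request:
{"op": "move_arm", "data": {
  "increments": [
    {"xyz":[-33.2,14.5,0],"roll":0.0057,"grip":55},
    {"xyz":[-33.2,14.7,0],"roll":0.0057,"grip":55},
    {"xyz":[-33.1,14.9,0],"roll":0.0057,"grip":55},
    {"xyz":[-33,15.1,0],"roll":0.0057,"grip":55},
    {"xyz":[-32.9,15.3,0],"roll":0.0057,"grip":55}
  ]
}}

```text
time_s: 29.6
position: [0.4825, 0.1757, 0.1207]
tcp_rot: [[0.013, 1.0, 0.0], [1.0, -0.013, 0.0], [0.0, 0.0, -1.0]]
force: [0.4, 0.5, -0.4]
opening: 0.57
grasp_force: 0.0
```

Request:
{"op": "move_arm", "data": {
  "increments": [
    {"xyz":[-32.8,15.5,0],"roll":0.0057,"grip":55},
    {"xyz":[-32.7,15.6,0],"roll":0.0057,"grip":55},
    {"xyz":[-32.6,15.8,0],"roll":0.0057,"grip":55},
    {"xyz":[-32.5,16,0],"roll":0.0057,"grip":55},
    {"xyz":[-32.4,16.2,0],"roll":0.0057,"grip":55}
  ]
}}

```text
time_s: 30.02
position: [0.5576, 0.0104, 0.1207]
tcp_rot: [[0.042, 0.999, 0.0], [0.999, -0.042, 0.0], [0.0, 0.0, -1.0]]
force: [-0.2, 0.6, 0.2]
opening: 0.551
grasp_force: 0.0
```

Request:
{"op": "move_arm", "data": {
  "increments": [
    {"xyz":[-32.4,16.4,0],"roll":0.0057,"grip":55},
    {"xyz":[-32.3,16.6,0],"roll":0.0057,"grip":55},
    {"xyz":[-32.2,16.8,0],"roll":0.0057,"grip":55},
    {"xyz":[-32.1,16.9,0],"roll":0.0057,"grip":55},
    {"xyz":[0,0,0],"roll":0,"grip":55}
  ]
}}

```text
time_s: 30.43
position: [0.6216, -0.1276, 0.1211]
tcp_rot: [[0.07, 0.998, 0.007], [0.998, -0.07, -0.005], [-0.005, 0.007, -1.0]]
force: [1.3, -0.8, 0.3]
opening: 0.547
grasp_force: 0.0
```

Request:
{"op": "move_arm", "data": {
  "increments": [
    {"xyz":[0,0,35],"roll":0,"grip":55},
    {"xyz":[0,0,25],"roll":0,"grip":55},
    {"xyz":[0,0,0],"roll":0,"grip":55},
    {"xyz":[0,0,0],"roll":0,"grip":55},
    {"xyz":[0,0,0],"roll":0,"grip":55}
  ]
}}

```text
time_s: 30.85
position: [0.618, -0.1199, 0.0616]
tcp_rot: [[0.064, 0.998, 0.001], [0.998, -0.064, -0.0], [-0.0, 0.001, -1.0]]
force: [-0.1, -0.6, -0.1]
opening: 0.549
grasp_force: 0.0
```

Request:
{"op": "move_arm", "data": {
  "increments": [
    {"xyz":[0,0,0],"roll":0,"grip":55},
    {"xyz":[0,0,0],"roll":0,"grip":55},
    {"xyz":[0,0,0],"roll":0,"grip":55}
  ]
}}

```text
time_s: 31.1
position: [0.6183, -0.1201, 0.0622]
tcp_rot: [[0.064, 0.998, 0.003], [0.998, -0.064, -0.001], [-0.001, 0.003, -1.0]]
force: [0.5, 0.2, 0.2]
opening: 0.548
grasp_force: 0.0
```

```bash
python3 plan.py 55 617.3,-120,-13.5,86.3
```

```text
t 31.1 at [ 618.3 -120.1   62.2] phi 86.3 op 47.6 F [0.5 0.2 0.2] gf 0.0 tilt [ 0.003 -0.001]
[{"xyz": [0.0, -0.5, 37.9], "roll": 0.0003, "grip": 55.0}, {"xyz": [0.0, -0.5, 37.9], "roll": 0.0003, "grip": 55.0}, {"xyz": [0, 0, 0], "roll": 0, "grip": 55.0}, {"xyz": [0, 0, 0], "roll": 0, "grip": 55.0}, {"xyz": [0, 0, 0], "roll": 0, "grip": 55.0}]
```

Request:
{"op": "move_arm", "data": {
  "increments": [
    {"xyz":[0,-0.5,35],"roll":0,"grip":55},
    {"xyz":[0,0,25],"roll":0,"grip":55},
    {"xyz":[0,0,10],"roll":0,"grip":55},
    {"xyz":[0,0,5.5],"roll":0,"grip":55},
    {"xyz":[0,0,0],"roll":0,"grip":55}
  ]
}}

```text
time_s: 31.52
position: [0.6165, -0.1198, -0.0154]
tcp_rot: [[0.064, 0.998, -0.001], [0.998, -0.064, 0.0], [0.0, -0.001, -1.0]]
force: [0.3, -0.0, 0.4]
opening: 0.55
grasp_force: 0.0
```

Request:
{"op": "move_arm", "data": {
  "increments": [
    {"xyz":[0,0,0],"roll":0,"grip":55},
    {"xyz":[0,0,0],"roll":0,"grip":55},
    {"xyz":[0,0,0],"roll":0,"grip":0},
    {"xyz":[0,0,0],"roll":0,"grip":0},
    {"xyz":[0,0,0],"roll":0,"grip":0}
  ]
}}

```text
time_s: 31.93
position: [0.6173, -0.1201, -0.014]
tcp_rot: [[0.064, 0.998, 0.001], [0.998, -0.064, -0.001], [-0.0, 0.001, -1.0]]
force: [-0.3, -0.2, -0.1]
opening: 0.405
grasp_force: 0.0
```

Request:
{"op": "move_arm", "data": {
  "increments": [
    {"xyz":[0,0,0],"roll":0,"grip":0},
    {"xyz":[0,0,0],"roll":0,"grip":0},
    {"xyz":[0,0,0],"roll":0,"grip":0},
    {"xyz":[0,0,0],"roll":0,"grip":0},
    {"xyz":[0,0,0],"roll":0,"grip":0}
  ]
}}

```text
time_s: 32.35
position: [0.617, -0.12, -0.0144]
tcp_rot: [[0.065, 0.998, 0.001], [0.998, -0.065, -0.0], [-0.0, 0.001, -1.0]]
force: [-0.4, 0.5, 3.3]
opening: 0.29
grasp_force: 29.9
```

Request:
{"op": "move_arm", "data": {
  "increments": [
    {"xyz":[0,0,-8],"roll":0,"grip":0},
    {"xyz":[0,3,0],"roll":0,"grip":0},
    {"xyz":[0,0,0],"roll":0,"grip":0},
    {"xyz":[0,0,0],"roll":0,"grip":0},
    {"xyz":[0,0,0],"roll":0,"grip":0}
  ]
}}

```text
time_s: 32.77
position: [0.6196, -0.12, -0.0072]
tcp_rot: [[0.064, 0.998, -0.001], [0.998, -0.064, 0.0], [0.0, -0.001, -1.0]]
force: [-0.1, 0.5, -1.3]
opening: 0.292
grasp_force: 29.9
```

```bash
python3 plan.py 0 620.3,-120.2,-13.5,86.3
```

```text
t 32.77 at [ 619.6 -120.    -7.2] phi 86.3 op 25.4 F [-0.1  0.5 -1.3] gf 29.9 tilt [-0.001  0.   ]
[{"xyz": [-0.1, 0.8, 6.3], "roll": 0.0003, "grip": 0.0}, {"xyz": [0, 0, 0], "roll": 0, "grip": 0.0}, {"xyz": [0, 0, 0], "roll": 0, "grip": 0.0}, {"xyz": [0, 0, 0], "roll": 0, "grip": 0.0}]
```

Request:
{"op": "move_arm", "data": {
  "increments": [
    {"xyz":[0,0.5,4],"roll":0,"grip":0},
    {"xyz":[0,0,3],"roll":0,"grip":0},
    {"xyz":[0,0,0],"roll":0,"grip":0},
    {"xyz":[0,0,0],"roll":0,"grip":0},
    {"xyz":[0,0,0],"roll":0,"grip":0}
  ]
}}

```text
time_s: 33.18
position: [0.62, -0.1201, -0.0142]
tcp_rot: [[0.064, 0.998, -0.001], [0.998, -0.064, 0.0], [0.0, -0.001, -1.0]]
force: [0.9, -0.2, -0.5]
opening: 0.296
grasp_force: 29.9
```

Request:
{"op": "move_arm", "data": {
  "increments": [
    {"xyz":[0,0,0],"roll":0,"grip":55},
    {"xyz":[0,0,0],"roll":0,"grip":55},
    {"xyz":[0,0,0],"roll":0,"grip":55},
    {"xyz":[0,0,0],"roll":0,"grip":55},
    {"xyz":[0,0,0],"roll":0,"grip":55}
  ]
}}

```text
time_s: 33.6
position: [0.6204, -0.1202, -0.0137]
tcp_rot: [[0.064, 0.998, 0.0], [0.998, -0.064, -0.0], [-0.0, 0.0, -1.0]]
force: [0.1, -0.0, 0.0]
opening: 0.526
grasp_force: 0.0
```

Request:
{"op": "move_arm", "data": {
  "increments": [
    {"xyz":[0,0,-25],"roll":0,"grip":55},
    {"xyz":[0,0,-35],"roll":0,"grip":55},
    {"xyz":[0,0,-38],"roll":0,"grip":55},
    {"xyz":[0,0,-38],"roll":0,"grip":55},
    {"xyz":[0,0,0],"roll":0,"grip":55}
  ]
}}

```text
time_s: 34.02
position: [0.6259, -0.1221, 0.1306]
tcp_rot: [[0.064, 0.998, 0.015], [0.998, -0.064, -0.006], [-0.005, 0.015, -1.0]]
force: [1.4, -1.1, 0.5]
opening: 0.548
grasp_force: 0.0
```

Request:
{"op": "move_arm", "data": {
  "increments": [
    {"xyz":[0,0,0],"roll":0,"grip":100},
    {"xyz":[0,0,0],"roll":0,"grip":100},
    {"xyz":[0,0,0],"roll":0,"grip":100},
    {"xyz":[0,0,0],"roll":0,"grip":100}
  ]
}}

```text
time_s: 34.35
position: [0.6189, -0.1197, 0.1202]
tcp_rot: [[0.064, 0.998, -0.004], [0.998, -0.064, 0.001], [0.001, -0.004, -1.0]]
force: [0.2, 0.2, 1.2]
opening: 0.765
grasp_force: 0.0
```

```bash
python3 plan.py 100 591.8,95.4,120,-12.5; python3 chk.py mug muddler reamer
```

```text
t 34.35 at [ 618.9 -119.7  120.2] phi 86.3 op 66.5 F [0.2 0.2 1.2] gf 0.0 tilt [-0.004  0.001]
[{"xyz": [14.2, -2.7, 0.0], "roll": 0.115, "grip": 100.0}, {"xyz": [13.8, -4.3, 0.0], "roll": 0.115, "grip": 100.0}, {"xyz": [13.2, -5.9, 0.0], "roll": 0.115, "grip": 100.0}, {"xyz": [12.4, -7.4, 0.0], "roll": 0.115, "grip": 100.0}, {"xyz": [11.5, -8.7, 0.0], "roll": 0.115, "grip": 100.0}]
[{"xyz": [10.4, -10.0, 0.0], "roll": 0.115, "grip": 100.0}, {"xyz": [9.2, -11.1, 0.0], "roll": 0.115, "grip": 100.0}, {"xyz": [7.9, -12.1, 0.0], "roll": 0.115, "grip": 100.0}, {"xyz": [6.4, -12.9, 0.0], "roll": 0.115, "grip": 100.0}, {"xyz": [4.9, -13.6, 0.0], "roll": 0.115, "grip": 100.0}]
[{"xyz": [3.3, -14.1, 0.0], "roll": 0.115, "grip": 100.0}, {"xyz": [1.7, -14.4, 0.0], "roll": 0.115, "grip": 100.0}, {"xyz": [0.0, -14.5, 0.0], "roll": 0.115, "grip": 100.0}, {"xyz": [-1.6, -14.4, 0.0], "roll": 0.115, "grip": 100.0}, {"xyz": [-3.3, -14.1, 0.0], "roll": 0.115, "grip": 100.0}]
[{"xyz": [0, 0, 0], "roll": 0, "grip": 100.0}, {"xyz": [0, 0, 0], "roll": 0, "grip": 100.0}, {"xyz": [0, 0, 0], "roll": 0, "grip": 100.0}]
mug top 599 off [-0.4  2.1  4.6] 0.059
mug side 1247 off [ 2.   3.9 -3.1] 0.104
muddler side 746 off [ 2.1 -0.3  0.7] 0.129
reamer top 637 off [-2.  -1.  -0.3] 0.082
reamer side 1342 off [-1.6  0.7  0.2] 0.104
```

Request:
{"op": "move_arm", "data": {
  "increments": [
    {"xyz":[14.2,-2.7,0],"roll":0.115,"grip":100},
    {"xyz":[13.8,-4.3,0],"roll":0.115,"grip":100},
    {"xyz":[13.2,-5.9,0],"roll":0.115,"grip":100},
    {"xyz":[12.4,-7.4,0],"roll":0.115,"grip":100},
    {"xyz":[11.5,-8.7,0],"roll":0.115,"grip":100}
  ]
}}

```text
time_s: 35.17
position: [0.6112, -0.0479, 0.1222]
tcp_rot: [[0.601, 0.799, 0.0], [0.799, -0.601, -0.0], [0.0, 0.0, -1.0]]
force: [-0.5, 0.0, -0.1]
opening: 1.001
grasp_force: 0.0
```

Request:
{"op": "move_arm", "data": {
  "increments": [
    {"xyz":[10.4,-10,0],"roll":0.115,"grip":100},
    {"xyz":[9.2,-11.1,0],"roll":0.115,"grip":100},
    {"xyz":[7.9,-12.1,0],"roll":0.115,"grip":100},
    {"xyz":[6.4,-12.9,0],"roll":0.115,"grip":100},
    {"xyz":[4.9,-13.6,0],"roll":0.115,"grip":100}
  ]
}}

```text
time_s: 35.58
position: [0.6023, 0.0238, 0.1222]
tcp_rot: [[0.939, 0.344, 0.0], [0.344, -0.939, -0.0], [0.0, 0.0, -1.0]]
force: [0.6, 0.1, 0.3]
opening: 0.999
grasp_force: 0.0
```

Request:
{"op": "move_arm", "data": {
  "increments": [
    {"xyz":[3.3,-14.1,0],"roll":0.115,"grip":100},
    {"xyz":[1.7,-14.4,0],"roll":0.115,"grip":100},
    {"xyz":[0,-14.5,0],"roll":0.115,"grip":100},
    {"xyz":[-1.6,-14.4,0],"roll":0.115,"grip":100},
    {"xyz":[-3.3,-14.1,0],"roll":0.115,"grip":100}
  ]
}}

```text
time_s: 36.0
position: [0.5932, 0.0957, 0.1223]
tcp_rot: [[0.975, -0.222, 0.0], [-0.222, -0.975, 0.0], [0.0, -0.0, -1.0]]
force: [0.1, -0.0, -0.0]
opening: 0.999
grasp_force: 0.0
```

Request:
{"op": "move_arm", "data": {
  "increments": [
    {"xyz":[0,0,0],"roll":0,"grip":100},
    {"xyz":[0,0,0],"roll":0,"grip":100},
    {"xyz":[0,0,0],"roll":0,"grip":100},
    {"xyz":[0,0,0],"roll":0,"grip":100},
    {"xyz":[0,0,0],"roll":0,"grip":100}
  ]
}}

```text
time_s: 36.42
position: [0.5935, 0.094, 0.1222]
tcp_rot: [[0.976, -0.217, 0.0], [-0.217, -0.976, -0.0], [0.0, 0.0, -1.0]]
force: [0.1, 0.9, 0.4]
opening: 1.001
grasp_force: 0.0
```

```bash
python3 plan.py 100 591.8,95.4,39,-12.5
```

```text
t 36.42 at [593.5  94.  122.2] phi -12.5 op 87.1 F [0.1 0.9 0.4] gf 0.0 tilt [ 0. -0.]
[{"xyz": [-0.7, -0.3, 27.7], "roll": -0.0001, "grip": 100.0}, {"xyz": [-0.7, -0.3, 27.7], "roll": -0.0001, "grip": 100.0}, {"xyz": [-0.7, -0.3, 27.7], "roll": -0.0001, "grip": 100.0}, {"xyz": [0, 0, 0], "roll": 0, "grip": 100.0}, {"xyz": [0, 0, 0], "roll": 0, "grip": 100.0}]
[{"xyz": [0, 0, 0], "roll": 0, "grip": 100.0}]
```

Request:
{"op": "move_arm", "data": {
  "increments": [
    {"xyz":[-1,-0.5,30],"roll":0,"grip":100},
    {"xyz":[-1,-0.5,30],"roll":0,"grip":100},
    {"xyz":[0,0,20],"roll":0,"grip":100},
    {"xyz":[0,0,12],"roll":0,"grip":100},
    {"xyz":[0,0,0],"roll":0,"grip":100}
  ]
}}

```text
time_s: 36.83
position: [0.5895, 0.0958, 0.0275]
tcp_rot: [[0.976, -0.217, -0.006], [-0.217, -0.976, 0.0], [-0.005, 0.001, -1.0]]
force: [-0.2, -0.6, -0.4]
opening: 1.0
grasp_force: 0.0
```

Request:
{"op": "move_arm", "data": {
  "increments": [
    {"xyz":[0,0,0],"roll":0,"grip":100},
    {"xyz":[0,0,0],"roll":0,"grip":100},
    {"xyz":[0,0,0],"roll":0,"grip":0},
    {"xyz":[0,0,0],"roll":0,"grip":0},
    {"xyz":[0,0,0],"roll":0,"grip":0}
  ]
}}

```text
time_s: 37.25
position: [0.5923, 0.0964, 0.0313]
tcp_rot: [[0.976, -0.217, 0.002], [-0.217, -0.976, -0.0], [0.002, -0.0, -1.0]]
force: [-0.1, -0.7, 0.0]
opening: 0.853
grasp_force: 0.0
```

Request:
{"op": "move_arm", "data": {
  "increments": [
    {"xyz":[0,0,0],"roll":0,"grip":0},
    {"xyz":[0,0,0],"roll":0,"grip":0},
    {"xyz":[0,0,0],"roll":0,"grip":0},
    {"xyz":[0,0,0],"roll":0,"grip":0}
  ]
}}

```text
time_s: 37.58
position: [0.5922, 0.0968, 0.0309]
tcp_rot: [[0.976, -0.217, 0.002], [-0.217, -0.976, 0.001], [0.001, -0.001, -1.0]]
force: [-0.2, 2.8, 3.8]
opening: 0.714
grasp_force: 30.0
```

Request:
{"op": "move_arm", "data": {
  "increments": [
    {"xyz":[0,0,-7],"roll":0,"grip":0},
    {"xyz":[0.5,2.6,0],"roll":0,"grip":0},
    {"xyz":[0,0,0],"roll":0,"grip":0},
    {"xyz":[0,0,0],"roll":0,"grip":0},
    {"xyz":[0,0,0],"roll":0,"grip":0}
  ]
}}

```text
time_s: 38.0
position: [0.591, 0.0935, 0.0367]
tcp_rot: [[0.976, -0.217, -0.001], [-0.217, -0.976, -0.0], [-0.001, 0.0, -1.0]]
force: [-0.1, 0.1, -2.3]
opening: 0.713
grasp_force: 30.0
```

```bash
python3 plan.py 0
```

```text
t 38.0 at [591.   93.5  36.7] phi -12.5 op 62.0 F [-0.1  0.1 -2.3] gf 30.0 tilt [-0.001 -0.   ]
[{"xyz": [0, 0, 0], "roll": 0, "grip": 0.0}, {"xyz": [0, 0, 0], "roll": 0, "grip": 0.0}, {"xyz": [0, 0, 0], "roll": 0, "grip": 0.0}]
```

Request:
{"op": "move_arm", "data": {
  "increments": [
    {"xyz":[0,0.8,3],"roll":0,"grip":0},
    {"xyz":[0,0,3],"roll":0,"grip":0},
    {"xyz":[0,0,0],"roll":0,"grip":0},
    {"xyz":[0,0,0],"roll":0,"grip":0},
    {"xyz":[0,0,0],"roll":0,"grip":0}
  ]
}}

```text
time_s: 38.42
position: [0.5911, 0.0929, 0.0309]
tcp_rot: [[0.976, -0.217, -0.0], [-0.217, -0.976, -0.0], [-0.0, 0.0, -1.0]]
force: [-0.3, 0.4, -1.8]
opening: 0.71
grasp_force: 30.0
```

Request:
{"op": "move_arm", "data": {
  "increments": [
    {"xyz":[0,0,0],"roll":0,"grip":100},
    {"xyz":[0,0,0],"roll":0,"grip":100},
    {"xyz":[0,0,0],"roll":0,"grip":100},
    {"xyz":[0,0,0],"roll":0,"grip":100},
    {"xyz":[0,0,0],"roll":0,"grip":100}
  ]
}}

```text
time_s: 38.83
position: [0.5914, 0.093, 0.0313]
tcp_rot: [[0.976, -0.217, 0.0], [-0.217, -0.976, 0.0], [0.0, -0.0, -1.0]]
force: [1.0, -0.6, 0.3]
opening: 0.968
grasp_force: 0.0
```

Request:
{"op": "move_arm", "data": {
  "increments": [
    {"xyz":[0,0,-25],"roll":0,"grip":100},
    {"xyz":[0,0,-38],"roll":0,"grip":100},
    {"xyz":[0,0,-38],"roll":0,"grip":100},
    {"xyz":[0,0,-38],"roll":0,"grip":100},
    {"xyz":[0,40,0],"roll":0,"grip":100}
  ]
}}

```text
time_s: 39.25
position: [0.5898, 0.0586, 0.1786]
tcp_rot: [[0.977, -0.21, 0.019], [-0.211, -0.978, 0.002], [0.018, -0.006, -1.0]]
force: [1.5, -0.6, -0.5]
opening: 0.996
grasp_force: 0.0
```

Request:
{"op": "move_arm", "data": {
  "increments": [
    {"xyz":[-10,38,0],"roll":0,"grip":100},
    {"xyz":[-10,38,0],"roll":0,"grip":100},
    {"xyz":[-10,38,0],"roll":0,"grip":100},
    {"xyz":[-10,38,0],"roll":0,"grip":100},
    {"xyz":[-10,38,0],"roll":0,"grip":100}
  ]
}}

```text
time_s: 39.67
position: [0.4916, -0.122, 0.1705]
tcp_rot: [[0.976, -0.216, 0.001], [-0.216, -0.976, -0.0], [0.001, 0.0, -1.0]]
force: [1.0, -0.7, -0.1]
opening: 1.003
grasp_force: 0.0
```

Request:
{"op": "move_arm", "data": {
  "increments": [
    {"xyz":[-10,38,0],"roll":0,"grip":100},
    {"xyz":[-10,38,0],"roll":0,"grip":100},
    {"xyz":[-10,38,0],"roll":0,"grip":100},
    {"xyz":[-10,38,0],"roll":0,"grip":100},
    {"xyz":[0,0,0],"roll":0,"grip":100}
  ]
}}

```text
time_s: 40.08
position: [0.4187, -0.2672, 0.1706]
tcp_rot: [[0.975, -0.223, 0.001], [-0.223, -0.975, -0.005], [0.002, 0.004, -1.0]]
force: [0.7, -0.0, 1.1]
opening: 1.001
grasp_force: 0.0
```

Request:
{"op": "move_arm", "data": {
  "increments": [
    {"xyz":[-10,38,0],"roll":0,"grip":100},
    {"xyz":[0,38,0],"roll":0,"grip":100},
    {"xyz":[0,38,0],"roll":0,"grip":100},
    {"xyz":[0,0,0],"roll":0,"grip":100},
    {"xyz":[0,0,0],"roll":0,"grip":100}
  ]
}}

```text
time_s: 40.5
position: [0.3859, -0.3714, 0.1702]
tcp_rot: [[0.975, -0.22, 0.001], [-0.22, -0.975, -0.001], [0.001, 0.0, -1.0]]
force: [0.7, 1.0, -0.0]
opening: 0.994
grasp_force: 0.0
```

```bash
python3 chk.py mug shot_glass muddler reamer; python3 - <<'E'
from h import *
f0=np.load("fit0.npz")
for l in("lime_bowl","cherry_jar"):
    for n in CAM:
        T=bot.trace(l,n)
        if T: print(l,n,(fit(l,{n:T[0]["mask"]},f0[l])[0]-f0[l]).round(1)[:2])
p,_=bot.capture("top"); cv2.imwrite("pics/top8.png",p[:,:,::-1]); print(bot.read_state()["position"],bot.read_state()["time_s"])
E
```

```text
mug side 1280 off [ 0.2 -2.2 -2.2] 0.079
shot_glass top 227 off [-1.9  2.  25.9] 0.103
shot_glass side 519 off [ 0.6  0.1 22.5] 0.054
muddler top 719 off [-0.1  0.3 -0.9] 0.108
muddler side 703 off [ 2.9 -3.9  0.7] 0.174
reamer top 607 off [-2.6 -0.2 -0. ] 0.087
lime_bowl top [ 0.6 -1.1]
lime_bowl side [1.1 1.6]
cherry_jar top [-3.7 -1.8]
cherry_jar side [ 1.4 -2.3]
[ 0.38613923 -0.3695333   0.17016781] 41.25
```

View pics/top8.png

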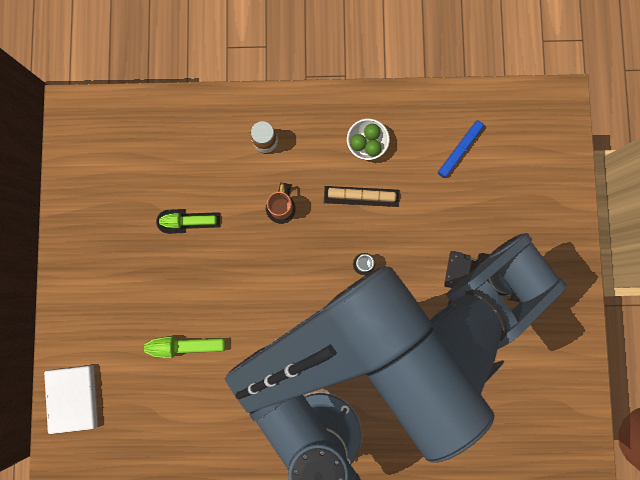

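The final view shows all four things seated on their pads: mug (281,206), shot glass (364,263), muddler (362,195) and reamer (188,220). The jar and bowl are where they were, within the measuring noise. The robot is clear, so I hand in.

```bash
python3 -c "
from rig import bot
print(bot.hand_in())"
```

```text
the job is handed in; nothing more can be done
None
```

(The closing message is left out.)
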